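# Load the parts caddy, wheel it to its bay and flag it ready

## Task

Load the caddy for a call-out: whichever of the torch, the tape measure and the two ball bearings lie along the front of the bench near the robot (not the spares at the bench's far ends), put them all into its tray, stacked if need be. Then push the caddy straight ahead until both front swivel castors trail, steer it into the outlined bay, front end the way the chevron points, and leave it standing squarely with its tray inside the outline with the castors still trailing straight. Only when it is parked, snap the folded job-card stand fully open to show that the kit is ready.

Things in the scene. Friction and masses are not known exactly. Their poses are not given: they have to be found in the camera images.
- caddy: grey tray on four wheels, 210 mm long (x, front is +x), 150 wide, 0.5 to 0.85 kg. Origin on the bench under the tray's middle. Tray inside 204 x 144 mm; inner floor 39 mm, rim 64 mm above the bench. Rear wheels (75 mm behind the origin) fixed straight; front castors swivel on pivots 80 mm ahead of it, 52 mm either side, 15 mm trail. Rolls fore and aft at about 1.5 N, not sideways
- caddy_push_bar (a point): middle of the caddy's push bar: level black rubber rod, 12 mm thick, 118 mm long, across the caddy (along its y), 145 mm behind the caddy's origin (40 mm behind the tray), 130 mm above the bench, open from above; carried at 55 mm either side of the middle by thin tubes sloping down to the tray. Axes as the caddy's
- caddy_tray (a point): middle of the tray's inner floor, axes as the caddy's
- castor_left (a joint): swivel angle of the caddy's front left castor in rad: 0 = trails straight (wheel behind its pivot, as when rolling forward), positive = turned anticlockwise from above; turns without stops, so a full turn more (6.28) is the same direction
- castor_right (a joint): the same for the front right castor
- bay: parking bay: flat outline of black tape on the bench, inside 248 mm long (x) by 188 mm wide (y), with a chevron whose point shows the way the caddy's front must face (+x). Origin at the middle of the outline on the bench
- card_panel (a joint): angle of the job-card stand's panel in rad: 0 = folded flat on its base, 1.8 = fully open (leaning back a little, paper card facing the robot side). An over-centre spring drives it to the nearer end; dead centre is near 0.9. Lifting the bar from folded takes about 3 N
- stand_hinge (a point): middle of the stand's hinge axis, 22 mm above the bench; axis along this point's y. Fixed dark steel base 94 x 120 mm with an aluminium panel 80 mm deep, 110 mm wide; folded, the panel lies from the hinge towards this point's -x (roughly towards the robot); it opens upwards and over to +x. z up
- stand_bar (a point): middle of the stand's lifting bar: black rubber rod 10 mm thick, 96 mm long, parallel to the hinge and 122 mm from it, beyond the panel's free edge with a 31 mm gap between bar and panel; folded it lies 22 mm above the bench (17 mm free below it). It turns with the panel
- torch_center (a point): centre of the torch: black, 135 mm long along its y, 32 mm wide and 32 mm high, 0.17 kg, lies flat
- tape_measure_center (a point): centre of the tape measure's yellow case: 36 mm wide along its x, 68 mm along its y, 63 mm high along its z, 0.28 kg, stands upright on the bench at the start
- large_bearing_center (a point): centre of the large ball bearing: steel ring 62 mm across, 16 mm high, lies flat, 0.16 kg; take it across the outside
- small_bearing_center (a point): centre of the small ball bearing: steel ring 52 mm across, 16 mm high, lies flat, 0.16 kg
There are look-alikes about, which are no part of the job. What is shaped like the part that bears small_bearing_center but pink is not meant.

How it is judged:
By the outcome, as a careful person would: the job done as asked, in the order asked, and still so for the second after the job is handed in, with the robot touching nothing.
Of torch, tape_measure, large_bearing, small_bearing only 3 to 4 are there at a start; the rules pass over those that are not, and their reading is None.
At some moment in a run one of torch, tape_measure, large_bearing, small_bearing may be knocked a few centimetres aside while the robot is not near it.
Once in a run the grip may slacken for a moment while it holds something.
It also fails if it takes over 210 s, if anything falls off the work surface, if the arm or the gripper's body presses on something with over 40 N, if the wrist force passes 120 N, or if a joint passes its speed limit or range.

## Robot

A 7-joint arm with a two-finger parallel gripper is mounted at the origin on a cart in front of the work surface, level with it; the furniture and walls round the work are solid. World frame = base frame: x ahead of the robot, y to its left, z up, the work surface at z = 0. Lengths are in m, angles in rad, forces in N, time in s.
With the tool pointing down it reaches from about 0.4 to 0.85 m from the base axis. Payload 10.4 kg.
Tool frame: the origin (TCP) lies on the centre line of the jaws, within the pads' length; the fingertips stand ctrl.finger_overhang ahead of it and the grasp point (between the pads) lies 6 mm ahead of it (ctrl.finger_overhang is the distance from the TCP to the fingertips, in m); x points along the fingers, z is the direction in which the jaws open and shut, and the axes are right-handed (so a half turn about x gives the same grasp; the last joint's range is limited). The gripper opens to 85 mm and grips with 20 to 120 N. Pads are 22 mm wide; open, the fingers measure 114 mm over their backs; the gripper's body (76 mm by 85 mm) begins 54 mm behind the grasp point. The pads swing forward as they close: fully open they stand 13 mm farther back than shut.
Start: joints at [-1.366, 0.332, -0.065, 1.46, 0.022, 1.35, -0.088], TCP at [0.141, 0.609, 0.256] pointing down, gripper open.
Joint ranges: [-2.6, 2.6], [-0.5, 2.12], [-1.47, 1.34], [0.16, 2.42], [-1.27, 4.41], [0.06, 2.06], [-2.6, 2.6]. Speed limits (rad/s): [2.22, 2.22, 2.79, 2.79, 3.14, 3.14, 3.14].

## Interface

Orientations are given as a rotation vector (axis times angle).
In Python, from workcell import ctrl, viewer gives the robot as it stands. The module is installed in compiled form; this text tells all that it offers.
- The arm moves only by the tool drive_tool, never from a script. Its argument "moves" is a list of rows, each a list of 6 numbers: the shift along the tool's x, y, z in m, then the turn, a rotation vector about the tool's x, y, z in rad. In form: [[x, y, z, ax, ay, az], ...]. A call has 1 to 8 rows; each row shifts and turns the pose as measured when the row begins, along the tool's axes as they then stand; what a row does not reach is not made up. A row lasts 1/10 s, in which the tool goes at most 50 mm and 8.59 degrees, less where a joint would pass 70% of its speed; a pose out of reach is approached as far as the arm can. A call with a gripper value outside its range is refused whole. "claw" is the closure in counts, from 0 (fully open) to 255 (shut), set as the call begins (left out, the last holds). The fingers move at their own pace and stop on an object; the grip force is fixed at half the most. Time passes only in rows, so rows that do not move let the fingers close. It gives the time, the measured TCP pose, the force and the opening at its end, in the units of the state.
- ctrl.observe(): the state, without advancing time (a new reading comes with each control period).
- viewer.grab_frame(name): name is "scene" or "side" or "wrist"; returns (picture, depth): 400x640x3 uint8, red, green, blue; 400x640 float32, m along the optical axis (not along the pixel's ray), 0 where there is no reading.
- viewer.calibration(name): a dict with "fx", "fy", "cx", "cy" (pixels), "pose" (4x4, takes a point from camera to world coordinates); the wrist camera has in their place "tool_from_camera" (4x4, takes a point from camera to tool coordinates, whose origin is the TCP and whose axes are the tool frame's). Camera axes: x right, y down, z forward; pixel columns grow to the right and rows downward; lengths in m; the calibration is good to about 2 mm. A picture is of the moment at which its call begins: read the wrist's pose just before it. calibration takes no time and is no camera call.
- ctrl.job_done(): hands the job in, once; it reports no verdict.
Trained networks look in the newest picture that a camera, given by its name, has taken for a name from the list of things; names that differ only in an ending like _2 or _b are one class to them, and where a whole thing is asked for, a point or a joint stands for the part that bears it (a point fixed in the world has none). Each returns a list of dicts, best first, with "p" (0 to 1); they miss things now and then, are a little off and sometimes report something else, mostly with a low value. They report only what shows in the picture. A call takes as long as a camera call. They do not tell look-alikes from the thing itself.
- viewer.boxes_of(thing, camera): "rect" ([left, top, right, bottom] in pixels, round what is visible of it).
- viewer.tip_of(thing, camera): "location" ([column, row] in pixels: a listed point, or the origin of a listed thing).
The state is a dict: "time_s": time; "joint_pos": joint angles; "qvel": joint speeds; "joint_efforts": joint torques, N m; "tcp_pos": TCP position; "tool_rot": TCP orientation; "ft_force": force on the tool from outside, world axes, zero at the start; "torque": the same for the moment, N m; "grip_width": finger opening in m.
Only numpy, scipy, OpenCV 4.12 (cv2) and the standard library are available. Lean on these libraries where they do the work, as an engineer would, in place of code of your own. Each camera call takes 0.05 s, during which the arm holds its last target.

## Working session

There is one attempt and no reset: what is moved stays moved. The work goes in short steps, Python scripts to look and compute and a tool call to move; the robot and the scene stay as the last step left them, time stands still between calls to the robot, and variables do not carry over. Pictures are saved under pics/ and viewed, and the job is handed in when it is done.

Besides the shell and the picture viewer there is one more tool, called after ">>>" by a JSON object that holds its "name" and its "arguments", one argument or row to a line. drive_tool: Moves the arm, as the interface text tells. Its arguments: {"type":"object","properties":{"moves":{"type":"array","items":{"type":"array","items":{"type":"number"}}},"claw":{"type":"number"}},"required":["moves"]}

```bash
ls; mkdir -p pics; cat > h.py <<'E'
import numpy as np, cv2
from scipy.spatial.transform import Rotation as R
from workcell import ctrl, viewer
def T():
    s=ctrl.observe(); M=np.eye(4); M[:3,3]=s['tcp_pos']; M[:3,:3]=R.from_rotvec(s['tool_rot']).as_matrix(); return M
def grab(n):
    M=T(); im,d=viewer.grab_frame(n); c=viewer.calibration(n)
    P=c['pose'] if 'pose' in c else M@np.array(c['tool_from_camera'])
    return im,d,c,np.array(P)
def cloud(d,c,P):
    v,u=np.mgrid[0:d.shape[0],0:d.shape[1]]
    X=np.stack([(u-c['cx'])/c['fx']*d,(v-c['cy'])/c['fy']*d,d],-1)
    W=X@P[:3,:3].T+P[:3,3]; W[d<=0]=np.nan; return W
def save(im,n): cv2.imwrite('pics/'+n+'.png',im[:,:,::-1])
def proj(p,c,P):
    q=P[:3,:3].T@(np.asarray(p)-P[:3,3]); return c['fx']*q[0]/q[2]+c['cx'],c['fy']*q[1]/q[2]+c['cy']
E
python3 - <<'E'
from h import *
s=ctrl.observe()
for k,v in s.items(): print(k,np.round(v,3))
print(ctrl.finger_overhang)
for n in ['scene','side','wrist']:
    im,d,c,P=grab(n); save(im,n+'0'); np.savez('pics/'+n+'0.npz',im=im,W=cloud(d,c,P),P=P); print(n,np.round(P,3).tolist(),c['fx'],c['cx'],c['cy'])
E
```

```text
pics
time_s 0.0
joint_pos [-1.366  0.333 -0.065  1.461  0.022  1.35  -0.089]
qvel [ 0.002 -0.002  0.001  0.    -0.001 -0.     0.001]
joint_efforts [-0.0000e+00 -6.2544e+01  4.9000e-02 -3.9161e+01  1.6000e-02  1.0000e-02
 -0.0000e+00]
tcp_pos [0.141 0.609 0.256]
tool_rot [-1.041  1.309  1.039]
ft_force [-0.868  0.856 -1.188]
torque [-0.003  0.02   0.046]
grip_width 0.086
0.025
scene [[-0.529, -0.414, 0.741, -0.604], [-0.848, 0.236, -0.474, 0.72], [0.021, -0.879, -0.476, 0.826], [0.0, 0.0, 0.0, 1.0]] 491.37521307766303 318.53716870945175 193.58149449377703
side [[0.987, -0.119, 0.11, 0.398], [-0.16, -0.641, 0.75, -0.874], [-0.019, -0.758, -0.652, 0.867], [0.0, 0.0, 0.0, 1.0]] 363.87417680642557 323.1898538436193 197.30916657960597
wrist [[0.226, 0.933, 0.281, 0.07], [0.974, -0.215, -0.067, 0.626], [-0.002, 0.289, -0.957, 0.373], [0.0, 0.0, 0.0, 1.0]] 330.1014834603261 322.9877017052731 200.28771219337773
```

View pics/scene0.png

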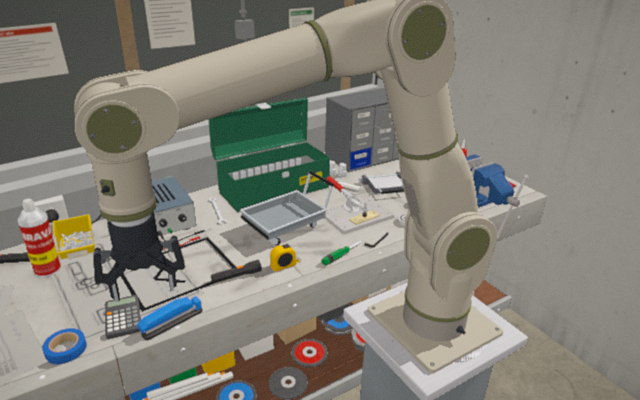

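View pics/side0.png

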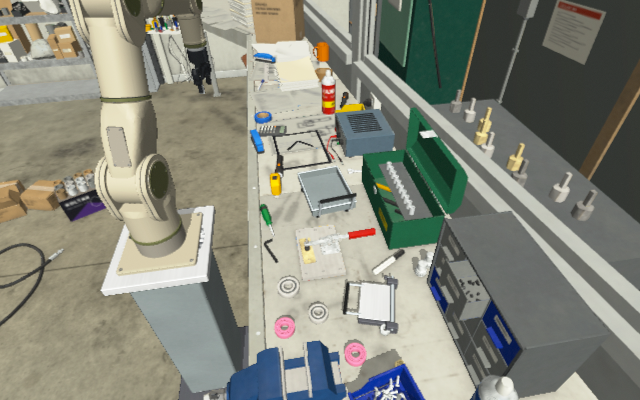

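View pics/wrist0.png

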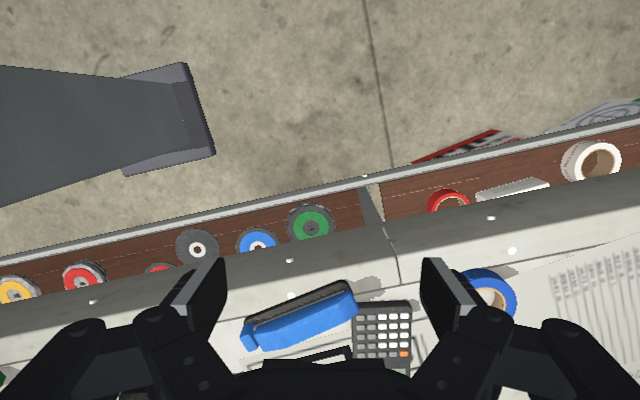

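```bash
python3 - <<'E'
from h import *
z=np.load('pics/side0.npz'); im=z['im'];W=z['W']
save(cv2.resize(im[100:260,230:430],None,fx=4,fy=4,interpolation=cv2.INTER_CUBIC)[:600],'sA')
save(cv2.resize(im[220:380,230:430],None,fx=4,fy=4,interpolation=cv2.INTER_CUBIC)[:600],'sB')
viewer.grab_frame('side')
for t in ['caddy','caddy_push_bar','caddy_tray','bay','stand_hinge','stand_bar','torch_center','tape_measure_center','large_bearing_center','small_bearing_center']:
    for r in viewer.tip_of(t,'side')[:4]:
        u,v=np.round(r['location']).astype(int); print(t,round(r['p'],2),u,v,np.round(W[min(v,399),min(u,639)],3))
E
```

```text
caddy 0.92 326 200 [ 0.528 -0.041  0.131]
caddy_push_bar 0.68 336 194 [0.585 0.089 0.038]
bay 0.85 300 147 [0.498 0.47  0.003]
stand_hinge 0.74 393 302 [ 0.653 -0.358  0.024]
stand_bar 0.59 344 296 [ 0.533 -0.302  0.001]
stand_bar 0.33 318 314 [ 0.454 -0.341 -0.005]
torch_center 0.47 279 165 [0.398 0.318 0.027]
tape_measure_center 0.55 280 167 [0.401 0.297 0.032]
large_bearing_center 0.72 287 287 [ 0.379 -0.244 -0.001]
small_bearing_center 0.87 282 327 [ 0.356 -0.364 -0.003]
small_bearing_center 0.72 358 353 [ 0.534 -0.466 -0.001]
small_bearing_center 0.63 316 311 [ 0.449 -0.337  0.004]
```

View pics/sA.png

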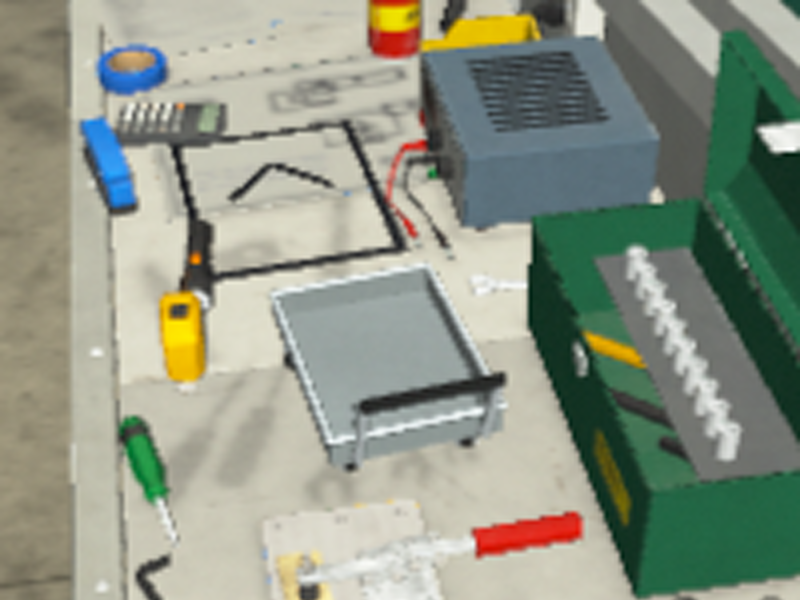

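View pics/sB.png

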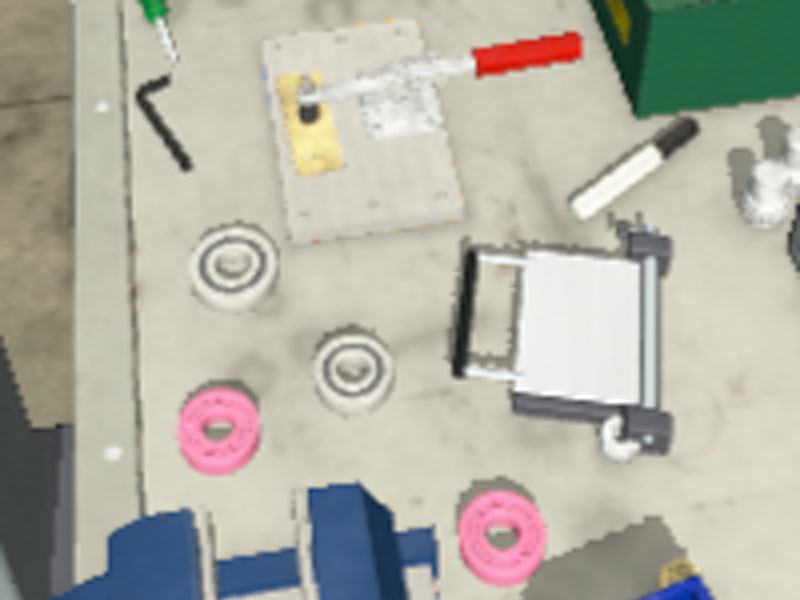

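```bash
cat >> h.py <<'E'
def ortho(im,W,x0=.3,x1=.8,y0=-.55,y1=.65,s=600,zmin=-.02,zmax=.2):
    # rows: x decreasing downward, cols: y decreasing rightward
    H=int((x1-x0)*s);Wd=int((y1-y0)*s); o=np.zeros((H,Wd,3),np.uint8); zb=np.full((H,Wd),-9.)
    m=np.isfinite(W[...,0])&(W[...,2]>zmin)&(W[...,2]<zmax)
    p=W[m];c=im[m]; r=((x1-p[:,0])*s).astype(int);q=((y1-p[:,1])*s).astype(int)
    ok=(r>=0)&(r<H)&(q>=0)&(q<Wd); r,q,c,zz=r[ok],q[ok],c[ok],p[ok,2]
    i=np.argsort(zz)
    for dr in (0,1):
        for dq in (0,1):
            rr=np.clip(r+dr,0,H-1);qq=np.clip(q+dq,0,Wd-1); o[rr[i],qq[i]]=c[i]
    return o
E
python3 - <<'E'
from h import *
z=np.load('pics/side0.npz'); im=z['im'];W=z['W']
save(ortho(im,W),'o0')
print(T().round(3))
# caddy rim & bar
x,y,zz=W[...,0],W[...,1],W[...,2]
def stat(n,m): 
    p=np.stack([x[m],y[m],zz[m]],1); print(n,len(p)); 
    if len(p): print(p.min(0).round(3),p.max(0).round(3),np.median(p,0).round(3))
    return p
p=stat('bar',(zz>.115)&(zz<.15)&(x>.42)&(x<.68)&(y>-.15)&(y<.05)); 
c,(w,h),a=cv2.minAreaRect(p[:,:2].astype(np.float32)); print(c,w,h,a)
p=stat('rim',(zz>.05)&(zz<.075)&(x>.42)&(x<.68)&(y>-.1)&(y<.3))
c,(w,h),a=cv2.minAreaRect(p[:,:2].astype(np.float32)); print(c,w,h,a)
g=im.astype(int).max(-1)
t=stat('bay',(g<60)&(abs(zz)<.012)&(x>.38)&(x<.68)&(y>.28)&(y<.65)); np.save('t.npy',t)
E
```

```text
[[ 0.    -0.974  0.226  0.141]
 [ 0.     0.226  0.974  0.609]
 [-1.     0.     0.     0.256]
 [ 0.     0.     0.     1.   ]]
bar 147
[ 0.509 -0.05   0.115] [ 0.624 -0.027  0.137] [ 0.563 -0.039  0.132]
(0.5664452910423279, -0.03765631467103958) 0.11605127155780792 0.01222226768732071 6.794547080993652
rim 463
[ 0.462 -0.028  0.05 ] [0.639 0.222 0.075] [0.554 0.108 0.062]
(0.5512656569480896, 0.09761251509189606) 0.15657329559326172 0.2397589385509491 6.814311504364014
bay 125
[ 0.386  0.322 -0.003] [0.609 0.59  0.006] [0.519 0.441 0.002]
```

View pics/o0.png

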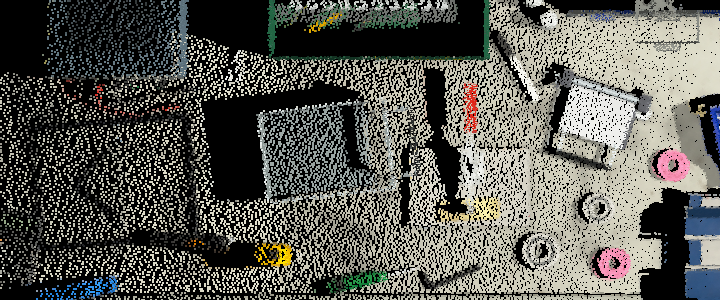

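```bash
cat >> h.py <<'E'
import sys, json
def plan(x,y,z,yaw,step=.04,astep=.12):
    """tool pointing down, tool z axis at yaw(deg) in world. prints rows in tool frame (translation+turn about x only, straight)"""
    M=T(); a=np.radians(yaw); zz=np.array([np.cos(a),np.sin(a),0]); xx=np.array([0,0,-1.]); G=np.stack([xx,np.cross(zz,xx),zz],1)
    rel=R.from_matrix(M[:3,:3].T@G).as_rotvec(); d=np.array([x,y,z])-M[:3,3]
    n=int(max(np.ceil(np.linalg.norm(d)/step),np.ceil(np.linalg.norm(rel)/astep),1))
    A=M[:3,:3].copy(); rows=[]
    for i in range(n):
        rows.append([round(float(v),4) for v in np.r_[A.T@d/n, rel/n]]); A=A@R.from_rotvec(rel/n).as_matrix()
    cur=np.degrees(np.arctan2(M[1,2],M[0,2]))
    print('at',M[:3,3].round(4),'yaw',round(cur,2),'tilt',(M[2,0]).round(4),'n',n)
    for i in range(0,n,8): print(json.dumps(rows[i:i+8]))
E
cat > p.py <<'E'
from h import *
a=[float(v) for v in sys.argv[1:]]; plan(*a)
E
python3 - <<'E'
from h import *
z=np.load('pics/side0.npz');c=viewer.calibration('side');P=z['P']
for u,v in [(273.75,136.25),(317,130.5),(330.75,161.5),(283,168.75),(288,149),(298.5,141.5),(313,146.5)]:
    d=P[:3,:3]@np.array([(u-c['cx'])/c['fx'],(v-c['cy'])/c['fy'],1]); print((P[:3,3]-d*P[2,3]/d[2]).round(3))
E
python3 p.py 0.40 0.22 0.33 90
```

```text
[0.39  0.586 0.   ]
[0.592 0.599 0.   ]
[0.611 0.341 0.   ]
[0.412 0.328 0.   ]
[0.445 0.468 0.   ]
[0.497 0.52  0.   ]
[0.554 0.468 0.   ]
at [0.1411 0.6089 0.2564] yaw 76.95 tilt -1.0 n 12
[[-0.0061, -0.0283, -0.0267, -0.019, 0.0, -0.0], [-0.0061, -0.0278, -0.0272, -0.019, 0.0, -0.0], [-0.0061, -0.0273, -0.0278, -0.019, 0.0, -0.0], [-0.0061, -0.0268, -0.0283, -0.019, 0.0, -0.0], [-0.0061, -0.0262, -0.0288, -0.019, 0.0, -0.0], [-0.0061, -0.0257, -0.0293, -0.019, 0.0, -0.0], [-0.0061, -0.0251, -0.0297, -0.019, 0.0, -0.0], [-0.0061, -0.0245, -0.0302, -0.019, 0.0, -0.0]]
[[-0.0061, -0.024, -0.0307, -0.019, 0.0, -0.0], [-0.0061, -0.0234, -0.0311, -0.019, 0.0, -0.0], [-0.0061, -0.0228, -0.0316, -0.019, 0.0, -0.0], [-0.0061, -0.0222, -0.032, -0.019, 0.0, -0.0]]
```

>>> {"name": "drive_tool", "arguments": {
  "moves": [
    [-0.006,-0.028,-0.027,-0.02,0,0],
    [-0.006,-0.028,-0.027,-0.02,0,0],
    [-0.006,-0.027,-0.028,-0.02,0,0],
    [-0.006,-0.027,-0.028,-0.02,0,0],
    [-0.006,-0.026,-0.029,-0.02,0,0],
    [-0.006,-0.026,-0.029,-0.02,0,0],
    [-0.006,-0.025,-0.03,-0.02,0,0],
    [-0.006,-0.025,-0.03,-0.02,0,0]
  ],
  "claw": 0
}}

```text
time_s: 1.5
tcp_pos: [0.3172, 0.3448, 0.3041]
tool_rot: [-1.169, 1.235, 1.173]
ft_force: [1.1, 0.9, 0.4]
grip_width: 0.0852
```

```bash
python3 p.py 0.40 0.22 0.33 90
```

```text
at [0.3172 0.3448 0.3041] yaw 87.01 tilt -1.0 n 4
[[-0.0066, -0.0223, -0.0301, -0.013, 0.0001, -0.0006], [-0.0065, -0.0219, -0.0304, -0.013, 0.0001, -0.0006], [-0.0065, -0.0215, -0.0307, -0.013, 0.0001, -0.0006], [-0.0065, -0.0211, -0.0309, -0.013, 0.0001, -0.0006]]
```

>>> {"name": "drive_tool", "arguments": {
  "moves": [
    [-0.007,-0.023,-0.031,-0.013,0,0],
    [-0.007,-0.022,-0.031,-0.013,0,0],
    [-0.007,-0.022,-0.031,-0.013,0,0],
    [-0.007,-0.021,-0.032,-0.013,0,0],
    [0,0,0,0,0,0]
  ]
}}

```text
time_s: 2.0
tcp_pos: [0.4068, 0.2061, 0.3351]
tool_rot: [-1.203, 1.208, 1.206]
ft_force: [0.9, 0.1, 0.3]
grip_width: 0.0851
```

```bash
cat > look.py <<'E'
from h import *
n=sys.argv[1]
im,d,c,P=grab('wrist'); W=cloud(d,c,P); save(im,n); np.savez('pics/'+n+'.npz',im=im,W=W,P=P)
for t in sys.argv[2:]:
    for r in viewer.tip_of(t,'wrist')[:4]:
        u,v=np.round(r['location']).astype(int); u=min(u,639);v=min(v,399); print(t,round(r['p'],2),u,v,np.round(W[v,u],3))
E
python3 look.py w1 torch_center tape_measure_center caddy_tray bay caddy_push_bar caddy
```

```text
torch_center 0.93 419 152 [0.398 0.331 0.03 ]
tape_measure_center 0.93 326 138 [0.376 0.211 0.063]
caddy_tray 0.94 253 266 [0.555 0.109 0.038]
caddy_push_bar 0.56 113 315 [ 0.565 -0.031  0.133]
caddy 0.75 258 257 [0.541 0.117 0.037]
```

View pics/w1.png

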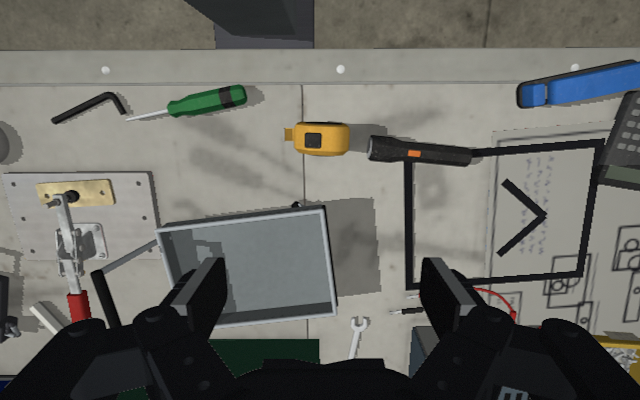

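```bash
cat > m1.py <<'E'
from h import *
z=np.load('pics/%s.npz'%sys.argv[1]); im=z['im'].astype(int);W=z['W']
x,y,zz=W[...,0],W[...,1],W[...,2]
def rect(n,m,lab=None):
    m=m.astype(np.uint8)
    k,L,st,ce=cv2.connectedComponentsWithStats(m); 
    if k<2: print(n,'none'); return
    i=1+np.argmax(st[1:,4]); m=L==i
    p=np.stack([x[m],y[m]],1).astype(np.float32); c,(w,h),a=cv2.minAreaRect(p)
    print(n,len(p),'c',np.round(c,4),'wh',round(w,4),round(h,4),'a',round(a,1),'z',zz[m].min().round(3),zz[m].max().round(3))
rect('torch',(zz>.012)&(zz<.06)&(x>.33)&(x<.45)&(y>.25)&(y<.45))
rect('tape',(zz>.055)&(zz<.075)&(x>.30)&(x<.47)&(y>.15)&(y<.27)&(im[...,0]>150)&(im[...,2]<100))
rect('rim',(zz>.055)&(zz<.075)&(x>.4)&(x<.7)&(y>-.05)&(y<.3))
rect('floor',(zz>.034)&(zz<.044)&(x>.4)&(x<.7)&(y>-.05)&(y<.3))
rect('bar',(zz>.115)&(zz<.15)&(x>.42)&(x<.68)&(y>-.15)&(y<.05))
g=im.max(-1)
rect('bay',(g<70)&(abs(zz)<.012)&(x>.38)&(x<.66)&(y>.28)&(y<.65))
E
python3 m1.py w1; python3 - <<'E'
from h import *
z=np.load('pics/w1.npz');c=viewer.calibration('wrist');P=z['P']
o=[]
for u,v in [(413,285),(580,272),(597,147),(411,158),(503,180),(545,215),(500,254)]:
    d=P[:3,:3]@np.array([(u-c['cx'])/c['fx'],(v-c['cy'])/c['fy'],1]); o.append((P[:3,3]-d*P[2,3]/d[2])[:2]); print(o[-1].round(3))
E
```

```text
torch 2184 c [0.401  0.3335] wh 0.1353 0.0325 a 83.6 z 0.012 0.035
tape 830 c [0.3789 0.2051] wh 0.0332 0.0495 a 0.3 z 0.055 0.066
rim 2781 c [0.5529 0.0994] wh 0.1563 0.2344 a 6.8 z 0.055 0.075
floor 10975 c [0.5571 0.1079] wh 0.1368 0.2039 a 6.7 z 0.036 0.044
bar 855 c [ 0.5454 -0.0375] wh 0.072 0.0153 a 3.8 z 0.115 0.137
bay 3053 c [0.5181 0.5118] wh 0.26 0.188 a 5.2 z -0.001 0.012
[0.61  0.347]
[0.589 0.602]
[0.397 0.583]
[0.411 0.329]
[0.443 0.461]
[0.495 0.53 ]
[0.557 0.474]
```

```bash
python3 -c "
from h import *
print(np.round(ctrl.observe()['joint_pos'],2))"; python3 p.py 0.401 0.333 0.12 -6.4;  python3 p.py 0.401 0.333 0.12 173.6
```

```text
[-0.9  -0.1   0.29  1.77  0.02  1.46  0.97]
at [0.4034 0.2117 0.3335] yaw 90.23 tilt -1.0 n 15
[[0.0143, 0.0001, 0.008, 0.1124, 0.0001, -0.0002], [0.0143, 0.001, 0.008, 0.1124, 0.0001, -0.0002], [0.0143, 0.0019, 0.0078, 0.1124, 0.0001, -0.0002], [0.0143, 0.0028, 0.0076, 0.1124, 0.0001, -0.0002], [0.0143, 0.0036, 0.0072, 0.1124, 0.0001, -0.0002], [0.0143, 0.0044, 0.0068, 0.1124, 0.0001, -0.0002], [0.0143, 0.0051, 0.0062, 0.1124, 0.0001, -0.0002], [0.0142, 0.0058, 0.0056, 0.1124, 0.0001, -0.0002]]
[[0.0142, 0.0064, 0.0049, 0.1124, 0.0001, -0.0002], [0.0142, 0.0069, 0.0042, 0.1124, 0.0001, -0.0002], [0.0142, 0.0073, 0.0034, 0.1124, 0.0001, -0.0002], [0.0142, 0.0077, 0.0025, 0.1124, 0.0001, -0.0002], [0.0142, 0.0079, 0.0016, 0.1124, 0.0001, -0.0002], [0.0142, 0.008, 0.0008, 0.1124, 0.0001, -0.0002], [0.0142, 0.0081, -0.0002, 0.1124, 0.0001, -0.0002]]
at [0.4034 0.2117 0.3335] yaw 90.23 tilt -1.0 n 13
[[0.0164, 0.0001, 0.0093, -0.1119, 0.0003, 0.0001], [0.0164, -0.0009, 0.0092, -0.1119, 0.0003, 0.0001], [0.0164, -0.0019, 0.0091, -0.1119, 0.0003, 0.0001], [0.0164, -0.0029, 0.0088, -0.1119, 0.0003, 0.0001], [0.0164, -0.0039, 0.0084, -0.1119, 0.0003, 0.0001], [0.0164, -0.0048, 0.0079, -0.1119, 0.0003, 0.0001], [0.0164, -0.0057, 0.0074, -0.1119, 0.0003, 0.0001], [0.0164, -0.0065, 0.0067, -0.1119, 0.0003, 0.0001]]
[[0.0164, -0.0072, 0.0059, -0.1119, 0.0003, 0.0001], [0.0164, -0.0078, 0.0051, -0.1119, 0.0003, 0.0001], [0.0164, -0.0083, 0.0042, -0.1119, 0.0003, 0.0001], [0.0164, -0.0087, 0.0032, -0.1119, 0.0003, 0.0001], [0.0164, -0.0091, 0.0022, -0.1119, 0.0003, 0.0001]]
```

>>> {"name": "drive_tool", "arguments": {
  "moves": [
    [0.01,0,0.008,0.115,0,0],
    [0.01,0.001,0.008,0.115,0,0],
    [0.01,0.002,0.008,0.115,0,0],
    [0.01,0.003,0.008,0.115,0,0],
    [0.01,0.0035,0.007,0.115,0,0],
    [0.01,0.0045,0.007,0.115,0,0],
    [0.01,0.005,0.006,0.115,0,0],
    [0.01,0.006,0.0055,0.115,0,0]
  ]
}}

```text
time_s: 3.15
tcp_pos: [0.3998, 0.2843, 0.2506]
tool_rot: [-0.491, 1.514, 0.496]
ft_force: [0.5, -0.1, 0.5]
grip_width: 0.0855
```

>>> {"name": "drive_tool", "arguments": {
  "moves": [
    [0.01,0.0065,0.005,0.115,0,0],
    [0.01,0.007,0.004,0.115,0,0],
    [0.01,0.0073,0.0034,0.115,0,0],
    [0.01,0.0077,0.0025,0.115,0,0],
    [0.01,0.008,0.0016,0.115,0,0],
    [0.01,0.008,0.001,0.115,0,0],
    [0.01,0.008,0,0.11,0,0],
    [0,0,0,0,0,0]
  ]
}}

```text
time_s: 3.95
tcp_pos: [0.396, 0.3491, 0.174]
tool_rot: [0.151, 1.572, -0.154]
ft_force: [-0.2, -0.5, 0.4]
grip_width: 0.0853
```

```bash
python3 look.py w2 torch_center; python3 m1.py w2;  python3 p.py 0.401 0.333 0.06 -6.4; python3 -c "
from h import *
print(np.round(ctrl.observe()['joint_pos'],2))"
```

```text
torch_center 0.76 329 204 [0.399 0.339 0.028]
torch 4784 c [0.4008 0.3344] wh 0.135 0.0323 a 83.3 z 0.012 0.035
tape 1039 c [0.3805 0.2218] wh 0.0276 0.0338 a 87.6 z 0.055 0.065
rim 1907 c [0.5968 0.2044] wh 0.0544 0.1059 a 54.3 z 0.055 0.068
floor 394 c [0.5717 0.2222] wh 0.0818 0.0029 a 6.4 z 0.038 0.044
bar none
bay 5269 c [0.5108 0.3884] wh 0.2097 0.1279 a 5.0 z -0.001 0.007
at [0.3969 0.3484 0.1754] yaw -10.88 tilt -1.0 n 3
[[0.0385, -0.0047, 0.0025, -0.0261, -0.0016, 0.0003], [0.0385, -0.0048, 0.0023, -0.0261, -0.0016, 0.0003], [0.0385, -0.0049, 0.0021, -0.0261, -0.0016, 0.0003]]
[-1.01  0.18  0.22  1.83 -0.05  1.14 -0.96]
```

View pics/w2.png

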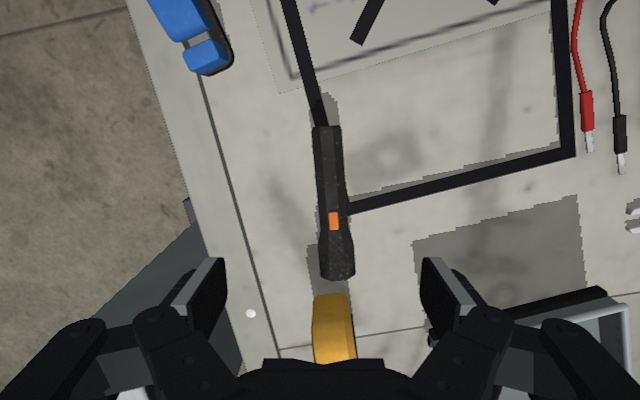

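>>> {"name": "drive_tool", "arguments": {
  "moves": [
    [0.037,-0.005,0.0025,-0.027,0,0],
    [0.037,-0.005,0.0023,-0.027,0,0],
    [0.03,-0.005,0.002,-0.026,0,0],
    [0,0,0,0,0,0]
  ]
}}

```text
time_s: 4.45
tcp_pos: [0.4026, 0.3333, 0.0727]
tool_rot: [0.078, 1.57, -0.069]
ft_force: [-1.4, -0.3, -0.6]
grip_width: 0.0855
```

```bash
python3 p.py 0.401 0.334 0.030 -6.6
```

```text
at [0.4026 0.3333 0.0727] yaw -5.38 tilt -1.0 n 2
[[0.0213, 0.0002, -0.0008, 0.0106, -0.0003, -0.0028], [0.0213, 0.0002, -0.0008, 0.0106, -0.0003, -0.0028]]
```

>>> {"name": "drive_tool", "arguments": {
  "moves": [
    [0.021,0,-0.001,0.01,0,-0.003],
    [0.02,0,-0.001,0.01,0,-0.003],
    [0,0,0,0,0,0]
  ]
}}

```text
time_s: 4.75
tcp_pos: [0.4027, 0.3356, 0.036]
tool_rot: [0.091, 1.566, -0.085]
ft_force: [-0.8, 0.1, 0.1]
grip_width: 0.0852
```

>>> {"name": "drive_tool", "arguments": {
  "moves": [
    [0,0,0,0,0,0],
    [0,0,0,0,0,0],
    [0,0,0,0,0,0],
    [0,0,0,0,0,0],
    [0,0,0,0,0,0],
    [0,0,0,0,0,0]
  ],
  "claw": 255
}}

```text
time_s: 5.35
tcp_pos: [0.4052, 0.3384, 0.0431]
tool_rot: [0.094, 1.562, -0.077]
ft_force: [-0.4, -0.3, -1.7]
grip_width: 0.0267
```

```bash
python3 -c "
from h import *
print(ctrl.finger_overhang)"; python3 p.py 0.401 0.334 0.2 -6.6
```

```text
0.025
at [0.4052 0.3384 0.0431] yaw -6.26 tilt -0.9999 n 4
[[-0.0392, -0.0008, -0.0007, 0.0015, 0.0016, -0.0028], [-0.0392, -0.0009, -0.0007, 0.0015, 0.0016, -0.0028], [-0.0392, -0.001, -0.0008, 0.0015, 0.0016, -0.0028], [-0.0392, -0.0011, -0.0008, 0.0015, 0.0016, -0.0028]]
```

>>> {"name": "drive_tool", "arguments": {
  "moves": [
    [0,0,0,0,0,0],
    [0.005,0,-0.001,0,0,0],
    [0.007,0,-0.001,0,0,0],
    [0.005,0,0,0,0,0]
  ],
  "claw": 140
}}

```text
time_s: 5.75
tcp_pos: [0.4036, 0.3391, 0.0254]
tool_rot: [0.095, 1.561, -0.076]
ft_force: [-0.4, -0.8, -0.2]
grip_width: 0.0385
```

>>> {"name": "drive_tool", "arguments": {
  "moves": [
    [-0.001,-0.001,0,0,0,0],
    [0,-0.001,0,0,0,0],
    [0.001,0,0,0,0,0],
    [0.001,0,0,0,0,0]
  ],
  "claw": 255
}}

```text
time_s: 6.15
tcp_pos: [0.403, 0.337, 0.0252]
tool_rot: [0.094, 1.563, -0.077]
ft_force: [-6.5, -4.7, 15.8]
grip_width: 0.0279
```

>>> {"name": "drive_tool", "arguments": {
  "moves": [
    [-0.015,0,0,0,0,0],
    [-0.03,0,0,0,0,0],
    [-0.035,0,0,0,0,0],
    [-0.035,0,0,0,0,0],
    [-0.03,0,0,0,0,0]
  ]
}}

```text
time_s: 6.65
tcp_pos: [0.3995, 0.332, 0.1705]
tool_rot: [0.088, 1.569, -0.085]
ft_force: [-0.2, -0.2, -2.7]
grip_width: 0.0281
```

```bash
python3 - <<'E'
from h import *
im,d,c,P=grab('side'); W=cloud(d,c,P); save(im[60:260,180:500],'s1'); 
h=np.radians(96.8)
O=np.array([.549,.106])
def tr(a,b): return (O+a*np.array([np.cos(h),np.sin(h)])+b*np.array([-np.sin(h),np.cos(h)])).round(4)
print(tr(0,-.032),tr(-.045,.037),tr(.05,.037))
E
python3 look.py w3; python3 p.py .58 .1 .2 6.8
```

```text
[0.5808 0.1098] [0.5176 0.0569] [0.5063 0.1513]
at [0.4011 0.3336 0.1731] yaw -6.31 tilt -1.0 n 8
[[-0.0035, -0.0265, 0.0254, -0.0286, 0.0005, -0.0009], [-0.0035, -0.0273, 0.0247, -0.0286, 0.0005, -0.0009], [-0.0035, -0.028, 0.0239, -0.0286, 0.0005, -0.0009], [-0.0034, -0.0286, 0.0231, -0.0286, 0.0005, -0.0009], [-0.0034, -0.0293, 0.0222, -0.0286, 0.0005, -0.0009], [-0.0034, -0.0299, 0.0214, -0.0286, 0.0005, -0.0009], [-0.0034, -0.0305, 0.0205, -0.0286, 0.0005, -0.0009], [-0.0034, -0.0311, 0.0196, -0.0286, 0.0005, -0.0009]]
```

View pics/s1.png

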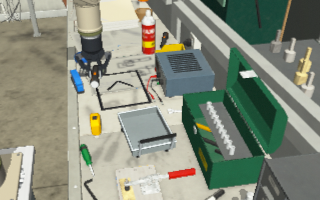

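View pics/w3.png

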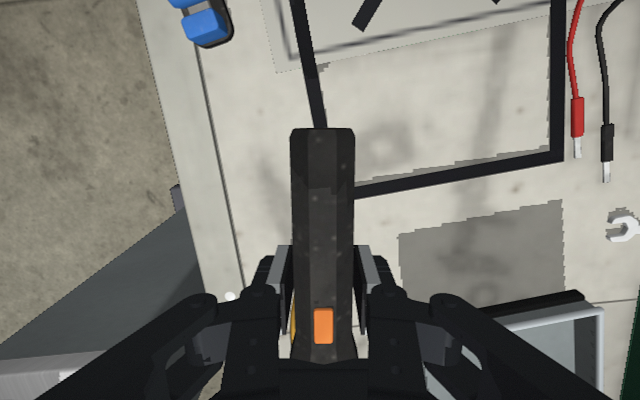

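>>> {"name": "drive_tool", "arguments": {
  "moves": [
    [-0.0035,-0.025,0.024,-0.028,0,0],
    [-0.0035,-0.026,0.024,-0.028,0,0],
    [-0.0035,-0.027,0.023,-0.028,0,0],
    [-0.0035,-0.027,0.022,-0.028,0,0],
    [-0.0035,-0.028,0.022,-0.028,0,0],
    [-0.0035,-0.028,0.021,-0.028,0,0],
    [-0.0035,-0.028,0.02,-0.028,0,0],
    [-0.001,-0.02,0.015,-0.02,0,0]
  ]
}}

```text
time_s: 7.55
tcp_pos: [0.5707, 0.1168, 0.192]
tool_rot: [-0.093, 1.571, 0.101]
ft_force: [0.8, 0.8, -1.7]
grip_width: 0.0283
```

```bash
python3 p.py .581 .110 .1 6.8
```

```text
at [0.5707 0.1168 0.192 ] yaw 7.07 tilt -1.0 n 3
[[0.0306, -0.0028, 0.0032, 0.0016, -0.0008, -0.0017], [0.0306, -0.0028, 0.0032, 0.0016, -0.0008, -0.0017], [0.0307, -0.0027, 0.0032, 0.0016, -0.0008, -0.0017]]
```

>>> {"name": "drive_tool", "arguments": {
  "moves": [
    [0.028,-0.003,0.003,0,0,0],
    [0.028,-0.003,0.003,0,0,0],
    [0.02,-0.001,0.002,0,0,0],
    [0.001,0,0,0,0,0]
  ]
}}

```text
time_s: 7.95
tcp_pos: [0.5808, 0.1042, 0.1093]
tool_rot: [-0.09, 1.573, 0.092]
ft_force: [-0.5, 0.5, -1.8]
grip_width: 0.028
```

```bash
python3 p.py .581 .110 .068 6.8
```

```text
at [0.5808 0.1042 0.1093] yaw 6.64 tilt -1.0 n 2
[[0.0207, 0.0028, 0.0005, -0.0014, -0.0021, -0.0008], [0.0207, 0.0028, 0.0005, -0.0014, -0.0021, -0.0008]]
```

>>> {"name": "drive_tool", "arguments": {
  "moves": [
    [0.018,0.003,0,0,0,0],
    [0.014,0.003,0,0,0,0],
    [0.005,0,0,0,0,0],
    [0.003,0,0,0,0,0]
  ]
}}

```text
time_s: 8.35
tcp_pos: [0.5798, 0.1105, 0.0686]
tool_rot: [-0.09, 1.574, 0.092]
ft_force: [0.2, -0.5, -2.1]
grip_width: 0.0283
```

>>> {"name": "drive_tool", "arguments": {
  "moves": [
    [0.002,0,0,0,0,0],
    [0.001,0,0,0,0,0],
    [0.001,0,0,0,0,0]
  ],
  "claw": 120
}}

```text
time_s: 8.65
tcp_pos: [0.581, 0.1108, 0.0663]
tool_rot: [-0.09, 1.57, 0.093]
ft_force: [-0.6, 0.1, 0.8]
grip_width: 0.0451
```

>>> {"name": "drive_tool", "arguments": {
  "moves": [
    [-0.02,0,0,0,0,0],
    [-0.03,0,0,0,0,0],
    [-0.035,0,0,0,0,0],
    [-0.035,0,0,0,0,0],
    [-0.035,0,0,0,0,0],
    [-0.01,0,0,0,0,0]
  ]
}}

```text
time_s: 9.25
tcp_pos: [0.5811, 0.1096, 0.2386]
tool_rot: [-0.089, 1.57, 0.092]
ft_force: [0.4, 0.3, 0.2]
grip_width: 0.0455
```

```bash
python3 look.py w4 tape_measure_center torch_center; python3 m1.py w4; python3 p.py .379 .208 .2 0
```

```text
tape_measure_center 0.86 116 52 [0.397 0.202 0.057]
torch_center 0.86 320 185 [0.579 0.11  0.066]
torch none
tape 2292 c [0.3799 0.2077] wh 0.0545 0.035 a 88.8 z 0.055 0.066
rim 6837 c [0.5525 0.1005] wh 0.1564 0.2321 a 6.6 z 0.055 0.075
floor 26057 c [0.5514 0.1085] wh 0.1449 0.2051 a 6.8 z 0.036 0.044
bar 107 c [ 0.6226 -0.022 ] wh 0.0079 0.007 a 8.1 z 0.115 0.126
bay none
at [0.5797 0.1096 0.2341] yaw 6.61 tilt -1.0 n 6
[[0.0059, 0.0201, -0.0313, 0.0192, -0.001, -0.0001], [0.0059, 0.0195, -0.0317, 0.0192, -0.001, -0.0001], [0.0058, 0.0189, -0.0321, 0.0192, -0.001, -0.0001], [0.0058, 0.0183, -0.0324, 0.0192, -0.001, -0.0001], [0.0058, 0.0177, -0.0328, 0.0192, -0.001, -0.0001], [0.0057, 0.017, -0.0331, 0.0192, -0.001, -0.0001]]
```

View pics/w4.png

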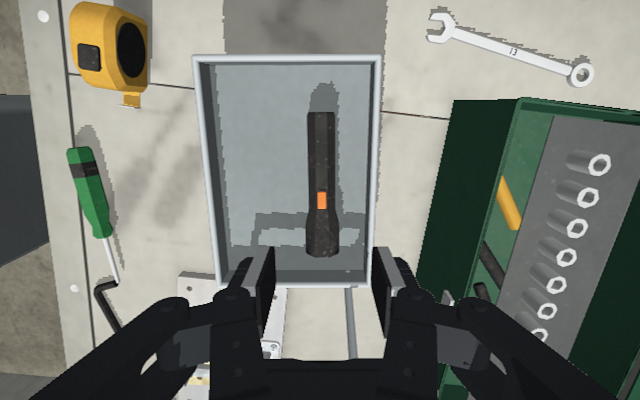

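>>> {"name": "drive_tool", "arguments": {
  "moves": [
    [0.006,0.02,-0.031,0.019,0,0],
    [0.006,0.0195,-0.031,0.019,0,0],
    [0.006,0.019,-0.031,0.019,0,0],
    [0.006,0.018,-0.032,0.019,0,0],
    [0.006,0.0175,-0.032,0.019,0,0],
    [0.006,0.01,-0.02,0.019,0,0],
    [0.001,0,0,0,0,0]
  ],
  "claw": 0
}}

```text
time_s: 10.1
tcp_pos: [0.3828, 0.2006, 0.1838]
tool_rot: [-0.007, 1.591, -0.012]
ft_force: [0.8, 0.7, 0.3]
grip_width: 0.0853
```

```bash
python3 p.py .380 .208 .11 -1
```

```text
at [0.3828 0.2006 0.1838] yaw -0.17 tilt -0.9997 n 2
[[0.0369, 0.0042, -0.0007, 0.0073, -0.0103, 0.0062], [0.0369, 0.0039, -0.0011, 0.0073, -0.0103, 0.0062]]
```

>>> {"name": "drive_tool", "arguments": {
  "moves": [
    [0.034,0.004,-0.001,0.007,-0.01,0.006],
    [0.03,0.004,-0.001,0.007,-0.01,0.006],
    [0.001,0,0,0,0,0]
  ]
}}

```text
time_s: 10.4
tcp_pos: [0.3788, 0.207, 0.1144]
tool_rot: [0.01, 1.573, -0.014]
ft_force: [-0.2, -1.2, -0.1]
grip_width: 0.0852
```

```bash
python3 p.py .380 .208 .050 -1
```

```text
at [0.3788 0.207  0.1144] yaw -0.88 tilt -1.0 n 2
[[0.0322, 0.0006, 0.0007, 0.001, -0.0011, 0.0011], [0.0322, 0.0006, 0.0006, 0.001, -0.0011, 0.0011]]
```

>>> {"name": "drive_tool", "arguments": {
  "moves": [
    [0.03,0,0.0005,0,0,0],
    [0.025,0,0.0005,0,0,0],
    [0.007,0,0,0,0,0]
  ]
}}

```text
time_s: 10.7
tcp_pos: [0.3816, 0.2058, 0.052]
tool_rot: [0.01, 1.573, -0.015]
ft_force: [-0.1, 0.1, 0.5]
grip_width: 0.0856
```

>>> {"name": "drive_tool", "arguments": {
  "moves": [
    [0.001,0,0,0,0,0],
    [0.001,0,0,0,0,0],
    [0.001,0,0,0,0,0],
    [0.001,0,0,0,0,0],
    [0.001,0,0,0,0,0],
    [0.001,0,0,0,0,0]
  ],
  "claw": 255
}}

```text
time_s: 11.3
tcp_pos: [0.3829, 0.2057, 0.0507]
tool_rot: [0.011, 1.574, -0.015]
ft_force: [-4.1, -3.5, 8.7]
grip_width: 0.036
```

>>> {"name": "drive_tool", "arguments": {
  "moves": [
    [-0.015,0,0,0,0,0],
    [-0.03,0,0,0,0,0],
    [-0.035,0,0,0,0,0],
    [-0.035,0,0,0,0,0],
    [-0.02,0,0,0,0,0]
  ]
}}

```text
time_s: 11.8
tcp_pos: [0.3815, 0.2044, 0.1902]
tool_rot: [0.009, 1.577, -0.017]
ft_force: [0.8, 0.4, -3.5]
grip_width: 0.0358
```

```bash
cat > tr.py <<'E'
import numpy as np
def tr(a,b,O=(.5514,.108),h=96.8):
    h=np.radians(h); return (np.array(O)+a*np.array([np.cos(h),np.sin(h)])+b*np.array([-np.sin(h),np.cos(h)])).round(4)
E
python3 -c "
from tr import *
print(tr(-.045,.037),tr(.05,.037))"; python3 p.py .520 .0587 .19 6.8
```

```text
[0.52   0.0589] [0.5087 0.1533]
at [0.3815 0.2044 0.1902] yaw -0.96 tilt -1.0 n 6
[[0.0, -0.0239, 0.0235, -0.0226, -0.0011, 0.0008], [0.0, -0.0244, 0.0229, -0.0226, -0.0011, 0.0008], [0.0, -0.0249, 0.0224, -0.0226, -0.0011, 0.0008], [0.0, -0.0254, 0.0218, -0.0226, -0.0011, 0.0008], [0.0, -0.0259, 0.0212, -0.0226, -0.0011, 0.0008], [0.0, -0.0264, 0.0206, -0.0226, -0.0011, 0.0008]]
```

>>> {"name": "drive_tool", "arguments": {
  "moves": [
    [0,-0.023,0.023,-0.0225,0,0],
    [0,-0.024,0.022,-0.0225,0,0],
    [0,-0.024,0.022,-0.0225,0,0],
    [0,-0.025,0.021,-0.0225,0,0],
    [0,-0.025,0.021,-0.0225,0,0],
    [0,-0.02,0.016,-0.0225,0,0],
    [0,0,0,0,0,0]
  ]
}}

```text
time_s: 12.5
tcp_pos: [0.5183, 0.0648, 0.1985]
tool_rot: [-0.099, 1.563, 0.102]
ft_force: [0.6, -0.1, -2.1]
grip_width: 0.0357
```

```bash
python3 p.py .520 .059 .115 6.8
```

```text
at [0.5183 0.0648 0.1985] yaw 7.37 tilt -1.0 n 3
[[0.0278, -0.002, 0.0002, 0.0033, 0.0017, -0.0005], [0.0278, -0.002, 0.0002, 0.0033, 0.0017, -0.0005], [0.0278, -0.002, 0.0003, 0.0033, 0.0017, -0.0005]]
```

>>> {"name": "drive_tool", "arguments": {
  "moves": [
    [0.025,-0.002,0,0.003,0,0],
    [0.025,-0.002,0,0.003,0,0],
    [0.025,-0.001,0,0.003,0,0],
    [0.003,0,0,0,0,0]
  ]
}}

```text
time_s: 12.9
tcp_pos: [0.5194, 0.061, 0.1205]
tool_rot: [-0.089, 1.561, 0.096]
ft_force: [-0.9, -0.3, -2.5]
grip_width: 0.0354
```

```bash
python3 p.py .520 .059 .093 6.8
```

```text
at [0.5194 0.061  0.1205] yaw 6.77 tilt -1.0 n 1
[[0.0275, -0.0022, 0.0002, -0.0005, 0.0081, -0.0039]]
```

>>> {"name": "drive_tool", "arguments": {
  "moves": [
    [0.016,-0.002,0,0,0,0],
    [0.009,0,0,0,0,0],
    [0.003,0,0,0,0,0],
    [0.002,0,0,0,0,0]
  ]
}}

```text
time_s: 13.3
tcp_pos: [0.5204, 0.0615, 0.093]
tool_rot: [-0.089, 1.558, 0.099]
ft_force: [1.1, 0.1, -3.4]
grip_width: 0.0359
```

>>> {"name": "drive_tool", "arguments": {
  "moves": [
    [0.003,0,0,0,0,0],
    [0.002,0,0,0,0,0]
  ]
}}

```text
time_s: 13.5
tcp_pos: [0.5212, 0.0622, 0.0893]
tool_rot: [-0.089, 1.557, 0.1]
ft_force: [-5.8, 1.5, 9.6]
grip_width: 0.0354
```

>>> {"name": "drive_tool", "arguments": {
  "moves": [
    [0.001,0,0,0,0,0],
    [0.001,0,0,0,0,0],
    [0.001,0,0,0,0,0]
  ],
  "claw": 110
}}

```text
time_s: 13.8
tcp_pos: [0.5225, 0.0625, 0.0875]
tool_rot: [-0.088, 1.554, 0.101]
ft_force: [-0.8, -0.6, 0.1]
grip_width: 0.0489
```

>>> {"name": "drive_tool", "arguments": {
  "moves": [
    [-0.015,0,0,0,0,0],
    [-0.03,0,0,0,0,0],
    [-0.035,0,0,0,0,0],
    [-0.035,0,0,0,0,0],
    [-0.03,0,0,0,0,0],
    [-0.01,0,0,0,0,0]
  ]
}}

```text
time_s: 14.4
tcp_pos: [0.5194, 0.0603, 0.2467]
tool_rot: [-0.088, 1.556, 0.099]
ft_force: [1.7, -0.1, -0.1]
grip_width: 0.0484
```

```bash
python3 look.py w5; python3 m1.py w5; python3 p.py .42 -.28 .28 6.8
```

```text
torch none
tape none
rim 7766 c [0.5516 0.1089] wh 0.1564 0.2163 a 6.7 z 0.055 0.069
floor 24848 c [0.5518 0.1088] wh 0.145 0.2052 a 6.8 z 0.036 0.044
bar 1414 c [ 0.5466 -0.0351] wh 0.0737 0.0152 a 7.6 z 0.115 0.137
bay none
at [0.5196 0.0603 0.247 ] yaw 6.83 tilt -0.9999 n 9
[[-0.0041, -0.0362, -0.0154, 0.0001, 0.0015, -0.0007], [-0.004, -0.0362, -0.0154, 0.0001, 0.0015, -0.0007], [-0.004, -0.0362, -0.0154, 0.0001, 0.0015, -0.0007], [-0.0039, -0.0362, -0.0154, 0.0001, 0.0015, -0.0007], [-0.0039, -0.0362, -0.0155, 0.0001, 0.0015, -0.0007], [-0.0039, -0.0362, -0.0155, 0.0001, 0.0015, -0.0007], [-0.0038, -0.0362, -0.0155, 0.0001, 0.0015, -0.0007], [-0.0038, -0.0362, -0.0155, 0.0001, 0.0015, -0.0007]]
[[-0.0037, -0.0362, -0.0155, 0.0001, 0.0015, -0.0007]]
```

View pics/w5.png

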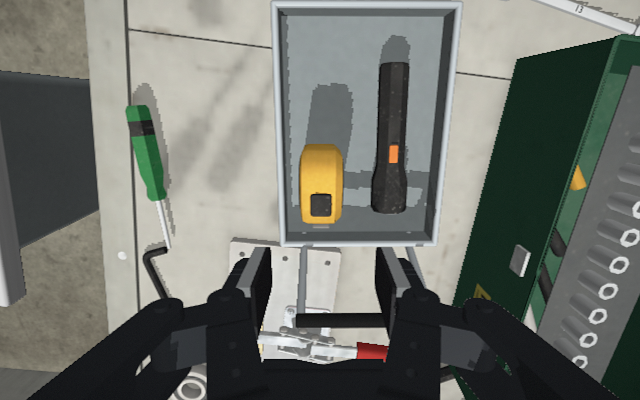

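>>> {"name": "drive_tool", "arguments": {
  "moves": [
    [-0.006,-0.036,-0.0155,0,0,0],
    [-0.006,-0.036,-0.0155,0,0,0],
    [-0.006,-0.036,-0.0155,0,0,0],
    [-0.006,-0.036,-0.0155,0,0,0],
    [-0.006,-0.036,-0.0155,0,0,0],
    [-0.006,-0.036,-0.0155,0,0,0],
    [-0.006,-0.036,-0.0155,0,0,0],
    [0,-0.02,-0.005,0,0,0]
  ],
  "claw": 0
}}

```text
time_s: 15.25
tcp_pos: [0.4348, -0.2296, 0.2792]
tool_rot: [-0.095, 1.563, 0.106]
ft_force: [0.2, -0.7, -0.3]
grip_width: 0.0854
```

```bash
python3 look.py w6 small_bearing_center large_bearing_center stand_bar stand_hinge;  python3 -c "
from h import *
print(T()[:3,3])"
```

```text
small_bearing_center 0.94 329 256 [ 0.46  -0.348  0.001]
small_bearing_center 0.94 366 343 [ 0.531 -0.477  0.002]
small_bearing_center 0.77 256 264 [ 0.366 -0.372 -0.   ]
large_bearing_center 0.87 277 181 [ 0.383 -0.256  0.001]
stand_bar 0.9 393 246 [ 0.534 -0.313  0.026]
stand_hinge 0.82 476 287 [ 0.65  -0.356  0.026]
[ 0.43652163 -0.22531756  0.27855711]
```

View pics/w6.png

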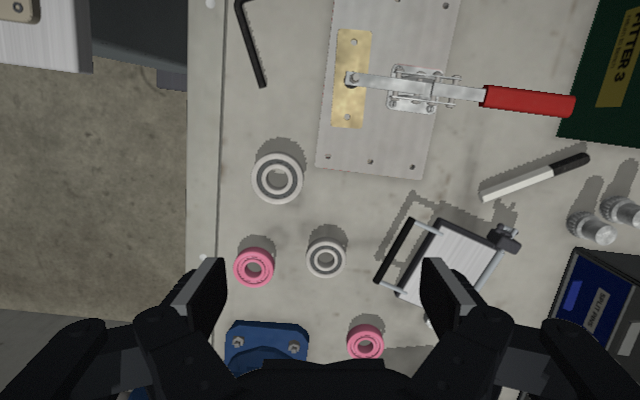

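```bash
cat > bl.py <<'E'
from h import *
z=np.load('pics/%s.npz'%sys.argv[1]); im=z['im'];W=z['W']
x,y,zz=W[...,0],W[...,1],W[...,2]
m=((zz>.010)&(zz<.024)&(x>.33)&(x<.56)&(y>-.52)&(y<-.17)).astype(np.uint8)
k,L,st,ce=cv2.connectedComponentsWithStats(m)
for i in range(1,k):
    if st[i,4]<150: continue
    q=L==i; p=np.stack([x[q],y[q]],1).astype(np.float32); c,r=cv2.minEnclosingCircle(p)
    print(st[i,4],np.round(c,4),'r',round(r,4),'z',np.median(zz[q]).round(4),np.median(im[q],0))
E
python3 bl.py w6
```

```text
5712 [ 0.4902 -0.1987] r 0.0702 z 0.0142 [156. 154. 148.]
1789 [ 0.3838 -0.2493] r 0.0313 z 0.0157 [160. 157. 152.]
1070 [ 0.455  -0.3458] r 0.0266 z 0.0155 [146.5 145.  139.5]
1053 [ 0.364  -0.3709] r 0.0262 z 0.0155 [196. 117. 140.]
2188 [ 0.3902 -0.4975] r 0.0616 z 0.0153 [40. 61. 94.]
860 [ 0.5265 -0.4695] r 0.0268 z 0.0153 [183. 112. 132.]
```

```bash
python3 p.py .384 -.249 .10 -25
```

```text
at [ 0.4365 -0.2253  0.2786] yaw 7.59 tilt -1.0 n 5
[[0.0356, -0.0036, -0.0112, 0.1137, 0.0005, -0.0017], [0.0356, -0.0048, -0.0107, 0.1137, 0.0005, -0.0017], [0.0357, -0.0059, -0.0101, 0.1137, 0.0005, -0.0017], [0.0357, -0.0069, -0.0093, 0.1137, 0.0005, -0.0017], [0.0357, -0.0079, -0.0085, 0.1137, 0.0005, -0.0017]]
```

>>> {"name": "drive_tool", "arguments": {
  "moves": [
    [0.03,-0.0035,-0.011,0.113,0,0],
    [0.03,-0.005,-0.011,0.113,0,0],
    [0.03,-0.006,-0.01,0.113,0,0],
    [0.03,-0.007,-0.009,0.113,0,0],
    [0.03,-0.008,-0.008,0.113,0,0],
    [0,0,0,0,0,0]
  ],
  "claw": 25
}}

```text
time_s: 16.1
tcp_pos: [0.3865, -0.241, 0.1213]
tool_rot: [0.352, 1.542, -0.336]
ft_force: [0.2, 1.1, -0.0]
grip_width: 0.0769
```

```bash
python3 look.py w7 large_bearing_center; python3 bl.py w7; python3 p.py .384 -.249 .06 -25
```

```text
large_bearing_center 0.86 325 218 [ 0.384 -0.252  0.   ]
19098 [ 0.4904 -0.199 ] r 0.0706 z 0.0141 [148. 146. 140.]
582 [ 0.5381 -0.3202] r 0.0484 z 0.0223 [10. 10. 10.]
4689 [ 0.3842 -0.2489] r 0.0313 z 0.0157 [162. 159. 154.]
301 [ 0.5443 -0.3676] r 0.0172 z 0.0218 [73. 75. 77.]
1315 [ 0.461  -0.3427] r 0.0257 z 0.0154 [133. 131. 127.]
1531 [ 0.365  -0.3698] r 0.0261 z 0.0155 [188. 111. 133.]
318 [ 0.5433 -0.462 ] r 0.0186 z 0.0156 [174. 101. 121.]
at [ 0.3897 -0.2417  0.1247] yaw -24.79 tilt -0.9999 n 2
[[0.0323, -0.0049, -0.0012, 0.0018, 0.0023, -0.0055], [0.0323, -0.0047, -0.0011, 0.0018, 0.0023, -0.0055]]
```

>>> {"name": "drive_tool", "arguments": {
  "moves": [
    [0.03,-0.005,-0.001,0,0,0],
    [0.028,-0.004,-0.001,0,0,0],
    [0.001,0,0,0,0,0]
  ]
}}

```text
time_s: 16.5
tcp_pos: [0.3919, -0.2475, 0.0697]
tool_rot: [0.335, 1.529, -0.318]
ft_force: [-1.3, 0.2, 0.3]
grip_width: 0.0769
```

```bash
python3 p.py .3842 -.249 .025 -25
```

```text
at [ 0.3919 -0.2475  0.0697] yaw -23.88 tilt -0.9998 n 2
[[0.0223, -0.0026, -0.0035, 0.0098, 0.0071, -0.0071], [0.0223, -0.0024, -0.0033, 0.0098, 0.0071, -0.0071]]
```

>>> {"name": "drive_tool", "arguments": {
  "moves": [
    [0.02,-0.002,-0.004,0.01,0.007,-0.007],
    [0.012,-0.002,-0.004,0.01,0.006,-0.006],
    [0.004,0,0,0,0,0]
  ]
}}

```text
time_s: 16.8
tcp_pos: [0.389, -0.2474, 0.0378]
tool_rot: [0.337, 1.536, -0.335]
ft_force: [-0.5, 0.3, 0.5]
grip_width: 0.077
```

```bash
python3 p.py .3842 -.249 .025 -25
```

```text
at [ 0.389  -0.2474  0.0378] yaw -24.57 tilt -1.0 n 1
[[0.0128, -0.0035, -0.0038, 0.0076, 0.0076, -0.0026]]
```

>>> {"name": "drive_tool", "arguments": {
  "moves": [
    [0.007,-0.003,-0.004,0,0,0],
    [0.006,-0.001,-0.003,0,0,0],
    [0.004,0,0,0,0,0]
  ]
}}

```text
time_s: 17.1
tcp_pos: [0.383, -0.2483, 0.0222]
tool_rot: [0.335, 1.533, -0.332]
ft_force: [0.2, -0.5, 0.7]
grip_width: 0.0769
```

>>> {"name": "drive_tool", "arguments": {
  "moves": [
    [0,0,0,0,0,0],
    [0.001,0,0,0,0,0],
    [0.001,0,0,0,0,0],
    [0.001,0,0,0,0,0]
  ],
  "claw": 255
}}

```text
time_s: 17.5
tcp_pos: [0.3831, -0.2485, 0.0226]
tool_rot: [0.34, 1.534, -0.329]
ft_force: [-7.8, 3.6, 20.7]
grip_width: 0.059
```

>>> {"name": "drive_tool", "arguments": {
  "moves": [
    [-0.015,0,0,0,0,0],
    [-0.03,0,0,0,0,0],
    [-0.035,0,0,0,0,0],
    [-0.035,0,0,0,0,0],
    [-0.035,0,0,0,0,0],
    [-0.025,0,0,0,0,0]
  ]
}}

```text
time_s: 18.1
tcp_pos: [0.3779, -0.2494, 0.2016]
tool_rot: [0.341, 1.541, -0.333]
ft_force: [0.1, 1.4, -2.0]
grip_width: 0.0585
```

```bash
python3 look.py w8; python3 -c "
from tr import *
print(tr(.047,.037,(.5517,.1088)))"; python3 p.py .509 .15 .21 96.8;  python3 -c "
from h import *
print(ctrl.observe()['joint_pos'].__repr__())"
```

```text
[0.5094 0.1511]
at [ 0.3793 -0.2503  0.2048] yaw -24.67 tilt -1.0 n 18
[[-0.0001, 0.0232, -0.0027, -0.1178, 0.0006, 0.0001], [-0.0001, 0.0234, 0.0, -0.1178, 0.0006, 0.0001], [-0.0001, 0.0232, 0.0028, -0.1178, 0.0006, 0.0001], [-0.0001, 0.0227, 0.0055, -0.1178, 0.0006, 0.0001], [-0.0001, 0.0219, 0.0081, -0.1178, 0.0006, 0.0001], [-0.0001, 0.0208, 0.0106, -0.1178, 0.0006, 0.0001], [-0.0001, 0.0194, 0.013, -0.1178, 0.0006, 0.0001], [-0.0002, 0.0178, 0.0152, -0.1178, 0.0006, 0.0001]]
[[-0.0002, 0.0159, 0.0172, -0.1178, 0.0006, 0.0001], [-0.0002, 0.0137, 0.0189, -0.1178, 0.0006, 0.0001], [-0.0002, 0.0114, 0.0204, -0.1178, 0.0006, 0.0001], [-0.0002, 0.0089, 0.0216, -0.1178, 0.0006, 0.0001], [-0.0002, 0.0063, 0.0225, -0.1178, 0.0006, 0.0001], [-0.0002, 0.0037, 0.0231, -0.1178, 0.0006, 0.0001], [-0.0002, 0.0009, 0.0234, -0.1178, 0.0006, 0.0001], [-0.0002, -0.0018, 0.0233, -0.1178, 0.0006, 0.0001]]
[[-0.0003, -0.0046, 0.0229, -0.1178, 0.0006, 0.0001], [-0.0003, -0.0072, 0.0222, -0.1178, 0.0006, 0.0001]]
array([-0.37508831, -0.0727866 ,  0.84865861,  1.99885363,  0.0509074 ,
        1.18573057,  0.02288404])
```

View pics/w8.png

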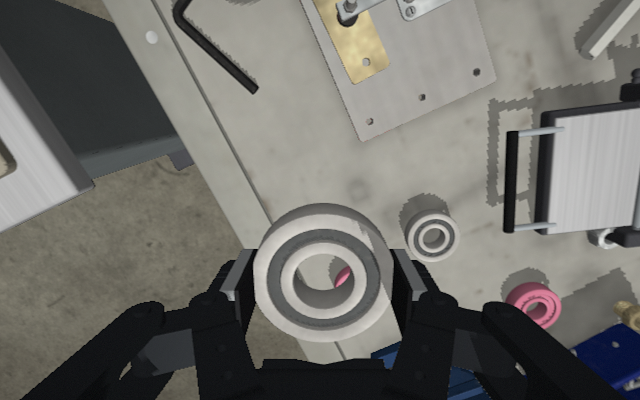

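>>> {"name": "drive_tool", "arguments": {
  "moves": [
    [0,0.0225,-0.0027,-0.12,0,0],
    [0,0.0225,0,-0.12,0,0],
    [0,0.0225,0.003,-0.12,0,0],
    [0,0.022,0.0055,-0.12,0,0],
    [0,0.021,0.008,-0.12,0,0],
    [0,0.02,0.0105,-0.12,0,0],
    [0,0.019,0.013,-0.12,0,0],
    [0,0.0175,0.015,-0.12,0,0]
  ]
}}

```text
time_s: 18.95
tcp_pos: [0.4337, -0.0747, 0.208]
tool_rot: [-0.434, 1.512, 0.436]
ft_force: [0.9, -0.4, -1.3]
grip_width: 0.0588
```

```bash
python3 p.py .509 .15 .21 96.8
```

```text
at [ 0.4337 -0.0747  0.208 ] yaw 31.87 tilt -0.9999 n 10
[[0.0, 0.0151, 0.0183, -0.1133, 0.0012, 0.001], [0.0, 0.013, 0.0199, -0.1133, 0.0012, 0.001], [0.0, 0.0106, 0.0212, -0.1133, 0.0012, 0.001], [-0.0, 0.0082, 0.0223, -0.1133, 0.0012, 0.001], [-0.0, 0.0056, 0.023, -0.1133, 0.0012, 0.001], [-0.0, 0.003, 0.0235, -0.1133, 0.0012, 0.001], [-0.0001, 0.0003, 0.0237, -0.1133, 0.0012, 0.001], [-0.0001, -0.0024, 0.0236, -0.1133, 0.0012, 0.001]]
[[-0.0001, -0.0051, 0.0232, -0.1133, 0.0012, 0.001], [-0.0002, -0.0076, 0.0224, -0.1133, 0.0012, 0.001]]
```

>>> {"name": "drive_tool", "arguments": {
  "moves": [
    [0,0.015,0.018,-0.114,0,0],
    [0,0.013,0.02,-0.114,0,0],
    [0,0.0105,0.021,-0.114,0,0],
    [0,0.008,0.022,-0.114,0,0],
    [0,0.0055,0.023,-0.114,0,0],
    [0,0.003,0.0235,-0.114,0,0],
    [0,0,0.0235,-0.114,0,0],
    [0,-0.0025,0.0235,-0.114,0,0]
  ]
}}

```text
time_s: 19.75
tcp_pos: [0.491, 0.1117, 0.2081]
tool_rot: [-1.161, 1.226, 1.156]
ft_force: [-0.5, 0.4, -1.6]
grip_width: 0.0589
```

```bash
python3 p.py .509 .15 .21 96.8
```

```text
at [0.491  0.1117 0.2081] yaw 86.26 tilt -0.9999 n 2
[[-0.0007, -0.0078, 0.0197, -0.092, 0.0031, 0.0057], [-0.0008, -0.0095, 0.0189, -0.092, 0.0031, 0.0057]]
```

>>> {"name": "drive_tool", "arguments": {
  "moves": [
    [0,-0.008,0.019,-0.092,0.003,0.005],
    [0,-0.009,0.018,-0.09,0.003,0.005],
    [0.001,0,0,0,0,0]
  ]
}}

```text
time_s: 20.05
tcp_pos: [0.5088, 0.1533, 0.2063]
tool_rot: [-1.306, 1.144, 1.306]
ft_force: [0.2, -0.1, -1.8]
grip_width: 0.0589
```

```bash
python3 p.py .509 .151 .10 96.8
```

```text
at [0.5088 0.1533 0.2063] yaw 97.6 tilt -1.0 n 3
[[0.0354, 0.0, -0.0008, 0.0047, -0.0, -0.0001], [0.0354, 0.0, -0.0008, 0.0047, -0.0, -0.0001], [0.0354, 0.0, -0.0008, 0.0047, -0.0, -0.0001]]
```

>>> {"name": "drive_tool", "arguments": {
  "moves": [
    [0.033,0,-0.001,0.005,0,0],
    [0.033,0,-0.001,0.005,0,0],
    [0.025,0,-0.001,0,0,0],
    [0.005,0,0,0,0,0]
  ]
}}

```text
time_s: 20.45
tcp_pos: [0.5095, 0.1486, 0.1076]
tool_rot: [-1.296, 1.151, 1.293]
ft_force: [-0.2, -0.2, -0.4]
grip_width: 0.0593
```

```bash
python3 p.py .5094 .151 .066 96.8
```

```text
at [0.5095 0.1486 0.1076] yaw 96.69 tilt -1.0 n 2
[[0.0208, -0.0001, 0.0012, -0.0009, -0.0003, 0.0007], [0.0208, -0.0001, 0.0012, -0.0009, -0.0003, 0.0007]]
```

>>> {"name": "drive_tool", "arguments": {
  "moves": [
    [0.02,0,0.001,0,0,0],
    [0.013,0,0.001,0,0,0],
    [0.004,0,0,0,0,0],
    [0.003,0,0,0,0,0]
  ]
}}

```text
time_s: 20.85
tcp_pos: [0.5103, 0.1494, 0.0684]
tool_rot: [-1.293, 1.152, 1.289]
ft_force: [-0.8, 0.3, -2.1]
grip_width: 0.0589
```

>>> {"name": "drive_tool", "arguments": {
  "moves": [
    [0.004,0,0,0,0,0],
    [0.003,0,0,0,0,0]
  ]
}}

```text
time_s: 21.05
tcp_pos: [0.5125, 0.1507, 0.0638]
tool_rot: [-1.294, 1.146, 1.287]
ft_force: [-0.4, 1.8, 1.4]
grip_width: 0.059
```

>>> {"name": "drive_tool", "arguments": {
  "moves": [
    [0.001,0,0,0,0,0],
    [0,0,0,0,0,0],
    [0,0,0,0,0,0]
  ],
  "claw": 45
}}

```text
time_s: 21.35
tcp_pos: [0.5134, 0.1511, 0.0639]
tool_rot: [-1.294, 1.144, 1.286]
ft_force: [-0.3, 0.5, 0.2]
grip_width: 0.0703
```

>>> {"name": "drive_tool", "arguments": {
  "moves": [
    [-0.015,0,0,0,0,0],
    [-0.03,0,0,0,0,0],
    [-0.035,0,0,0,0,0],
    [-0.035,0,0,0,0,0],
    [-0.03,0,0,0,0,0],
    [-0.02,0,0,0,0,0]
  ]
}}

```text
time_s: 21.95
tcp_pos: [0.5097, 0.148, 0.2321]
tool_rot: [-1.292, 1.154, 1.287]
ft_force: [-0.6, 0.5, 0.8]
grip_width: 0.0705
```

```bash
python3 look.py w9; python3 m1.py w9; python3 p.py .47 -.26 .23 20
```

```text
torch none
tape none
rim 6269 c [0.5521 0.1048] wh 0.1563 0.2162 a 7.2 z 0.055 0.069
floor 15189 c [0.5544 0.1047] wh 0.1423 0.2058 a 7.3 z 0.036 0.044
bar 3481 c [ 0.5701 -0.0369] wh 0.1188 0.0155 a 7.3 z 0.115 0.138
bay 4947 c [0.5032 0.4247] wh 0.2126 0.201 a 4.8 z -0.002 0.007
at [0.5109 0.1483 0.235 ] yaw 96.3 tilt -1.0 n 12
[[0.0004, 0.0071, -0.0334, 0.111, 0.0004, 0.0005], [0.0004, 0.0034, -0.034, 0.111, 0.0004, 0.0005], [0.0004, -0.0004, -0.0342, 0.111, 0.0004, 0.0005], [0.0004, -0.0042, -0.0339, 0.111, 0.0004, 0.0005], [0.0004, -0.0079, -0.0333, 0.111, 0.0004, 0.0005], [0.0004, -0.0116, -0.0322, 0.111, 0.0004, 0.0005], [0.0004, -0.0151, -0.0307, 0.111, 0.0004, 0.0005], [0.0004, -0.0184, -0.0288, 0.111, 0.0004, 0.0005]]
[[0.0004, -0.0214, -0.0266, 0.111, 0.0004, 0.0005], [0.0004, -0.0243, -0.0241, 0.111, 0.0004, 0.0005], [0.0004, -0.0268, -0.0213, 0.111, 0.0004, 0.0005], [0.0004, -0.029, -0.0182, 0.111, 0.0004, 0.0005]]
```

View pics/w9.png

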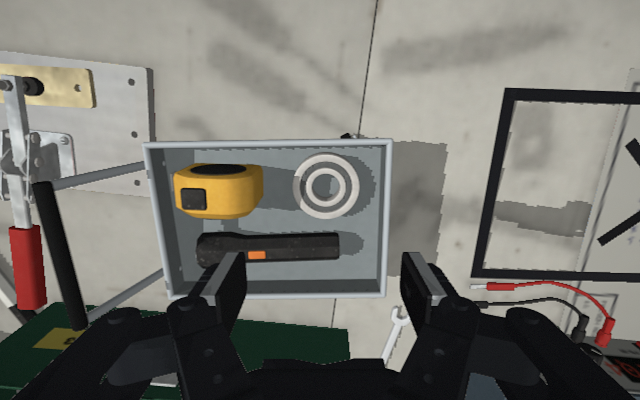

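```bash
python3 p.py .44 -.27 .235 98
```

```text
at [0.5109 0.1483 0.235 ] yaw 96.3 tilt -1.0 n 11
[[-0.0001, 0.0106, -0.0371, -0.0027, -0.0, 0.0006], [-0.0001, 0.0107, -0.0371, -0.0027, -0.0, 0.0006], [-0.0001, 0.0108, -0.037, -0.0027, -0.0, 0.0006], [-0.0001, 0.0109, -0.037, -0.0027, -0.0, 0.0006], [-0.0, 0.011, -0.037, -0.0027, -0.0, 0.0006], [-0.0, 0.0111, -0.0369, -0.0027, -0.0, 0.0006], [-0.0, 0.0112, -0.0369, -0.0027, -0.0, 0.0006], [-0.0, 0.0113, -0.0369, -0.0027, -0.0, 0.0006]]
[[-0.0, 0.0114, -0.0369, -0.0027, -0.0, 0.0006], [-0.0, 0.0115, -0.0368, -0.0027, -0.0, 0.0006], [-0.0, 0.0116, -0.0368, -0.0027, -0.0, 0.0006]]
```

>>> {"name": "drive_tool", "arguments": {
  "moves": [
    [0,0.011,-0.037,-0.003,0,0],
    [0,0.011,-0.037,-0.003,0,0],
    [0,0.011,-0.037,-0.003,0,0],
    [0,0.011,-0.037,-0.003,0,0],
    [0,0.011,-0.037,-0.003,0,0],
    [0,0.011,-0.037,-0.003,0,0],
    [0,0.011,-0.037,-0.003,0,0],
    [0,0.011,-0.037,-0.003,0,0]
  ],
  "claw": 40
}}

```text
time_s: 22.8
tcp_pos: [0.4581, -0.1626, 0.235]
tool_rot: [-1.316, 1.127, 1.307]
ft_force: [1.3, -0.4, -0.2]
grip_width: 0.0719
```

>>> {"name": "drive_tool", "arguments": {
  "moves": [
    [0,0.011,-0.037,-0.003,0,0],
    [0,0.011,-0.037,-0.003,0,0],
    [0,0.005,-0.02,0,0,0],
    [0,0,0,0,0,0]
  ]
}}

```text
time_s: 23.2
tcp_pos: [0.4406, -0.2695, 0.2347]
tool_rot: [-1.316, 1.128, 1.304]
ft_force: [1.3, 1.1, -0.4]
grip_width: 0.0721
```

```bash
python3 look.py w10 small_bearing_center; python3 bl.py w10; python3 p.py .455 -.346 .12 98;python3 -c "
from h import *
print(np.round(ctrl.observe()['joint_pos'],2))"
```

```text
small_bearing_center 0.9 252 174 [ 0.458 -0.345 -0.001]
small_bearing_center 0.56 136 224 [ 0.535 -0.472 -0.   ]
small_bearing_center 0.55 230 77 [ 0.362 -0.374  0.   ]
5498 [ 0.391 -0.498] r 0.0615 z 0.0153 [38. 57. 86.]
2109 [ 0.3646 -0.3715] r 0.0262 z 0.0156 [192. 114. 136.]
1658 [ 0.4553 -0.3466] r 0.0266 z 0.0155 [154. 151. 146.]
6117 [ 0.4908 -0.1992] r 0.0707 z 0.0141 [152. 149. 144.]
1568 [ 0.5273 -0.4699] r 0.0266 z 0.0154 [190. 112. 134.]
177 [ 0.533  -0.3194] r 0.0474 z 0.0227 [11. 11. 12.]
at [ 0.4415 -0.2667  0.2345] yaw 98.23 tilt -0.9999 n 4
[[0.0286, -0.0001, -0.0202, 0.001, 0.0008, 0.0032], [0.0286, -0.0002, -0.0202, 0.001, 0.0008, 0.0032], [0.0286, -0.0004, -0.0201, 0.001, 0.0008, 0.0032], [0.0286, -0.0005, -0.0201, 0.001, 0.0008, 0.0032]]
[-0.38  0.11  0.91  1.82 -0.1   1.24  2.28]
```

View pics/w10.png

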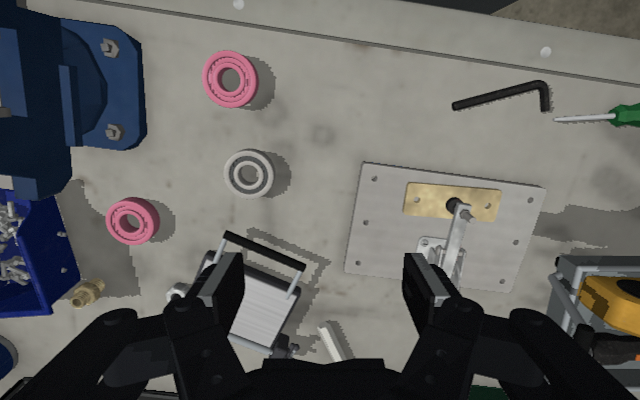

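>>> {"name": "drive_tool", "arguments": {
  "moves": [
    [0.027,-0.001,-0.02,0.045,0,0.003],
    [0.027,-0.002,-0.02,0.045,0,0.003],
    [0.027,-0.003,-0.02,0.045,0,0.003],
    [0.02,-0.004,-0.018,0.045,0,0],
    [0,0,0,0,0,0]
  ]
}}

```text
time_s: 23.8
tcp_pos: [0.4647, -0.3361, 0.129]
tool_rot: [-1.182, 1.21, 1.187]
ft_force: [-1.3, 0.5, 0.6]
grip_width: 0.0721
```

```bash
python3 look.py w11 ; python3 bl.py w11; python3 p.py .455 -.346 .06 88;python3 -c "
from h import *
print(np.round(ctrl.observe()['joint_pos'],2))"
```

```text
11567 [ 0.3908 -0.4975] r 0.0615 z 0.0152 [39. 59. 90.]
4631 [ 0.3646 -0.3715] r 0.0262 z 0.0156 [199. 118. 140.]
12913 [ 0.4903 -0.1993] r 0.0704 z 0.014 [159. 156. 151.]
3302 [ 0.4556 -0.3462] r 0.0263 z 0.0155 [166. 164. 158.]
2717 [ 0.5268 -0.4701] r 0.0268 z 0.0153 [198. 116. 139.]
369 [ 0.5347 -0.3197] r 0.0481 z 0.0225 [12. 12. 12.]
222 [ 0.5477 -0.3802] r 0.0156 z 0.0159 [70.5 71.  74. ]
at [ 0.4652 -0.3353  0.1302] yaw 88.41 tilt -0.9999 n 2
[[0.035, 0.0052, -0.0059, 0.0035, 0.0057, 0.0037], [0.035, 0.005, -0.0057, 0.0035, 0.0057, 0.0037]]
[-0.16  0.44  0.89  1.79 -0.39  1.1   2.41]
```

>>> {"name": "drive_tool", "arguments": {
  "moves": [
    [0.03,0.0045,-0.006,0.08,0.004,0.003],
    [0.03,0.0045,-0.006,0.08,0.004,0.003],
    [0.003,0,0,0.05,0,0]
  ]
}}

```text
time_s: 24.15
tcp_pos: [0.4596, -0.3419, 0.0681]
tool_rot: [-1.032, 1.303, 1.033]
ft_force: [0.2, 0.9, 1.0]
grip_width: 0.0721
```

```bash
python3 p.py .4555 -.346 .025 76;python3 -c "
from h import *
print(np.round(ctrl.observe()['joint_pos'],2))"
```

```text
at [ 0.4596 -0.3419  0.0681] yaw 76.48 tilt -1.0 n 2
[[0.0215, 0.0016, -0.0026, 0.0042, 0.0033, 0.0024], [0.0215, 0.0016, -0.0025, 0.0042, 0.0033, 0.0024]]
[-0.13  0.54  0.87  1.84 -0.5   1.    2.29]
```

>>> {"name": "drive_tool", "arguments": {
  "moves": [
    [0.02,0.002,-0.003,0,0.003,0.002],
    [0.014,0.002,-0.003,0,0.003,0.002],
    [0.005,0,0,0,0,0]
  ]
}}

```text
time_s: 24.45
tcp_pos: [0.4579, -0.3422, 0.0299]
tool_rot: [-1.038, 1.304, 1.036]
ft_force: [-0.2, -0.2, 1.2]
grip_width: 0.072
```

```bash
python3 p.py .4555 -.346 .023 76
```

```text
at [ 0.4579 -0.3422  0.0299] yaw 76.83 tilt -1.0 n 1
[[0.0068, 0.0015, -0.0042, 0.0144, 0.0034, 0.0041]]
```

>>> {"name": "drive_tool", "arguments": {
  "moves": [
    [0.006,0.002,-0.004,0,0,0],
    [0.003,0,-0.002,0,0,0]
  ]
}}

```text
time_s: 24.65
tcp_pos: [0.4558, -0.3466, 0.0213]
tool_rot: [-1.041, 1.301, 1.038]
ft_force: [0.4, -0.9, -0.8]
grip_width: 0.0721
```

>>> {"name": "drive_tool", "arguments": {
  "moves": [
    [0.001,0,0,0,0,0],
    [0.001,0,0,0,0,0],
    [0,0,0,0,0,0],
    [0,0,0,0,0,0]
  ],
  "claw": 255
}}

```text
time_s: 25.05
tcp_pos: [0.4571, -0.3507, 0.024]
tool_rot: [-1.044, 1.3, 1.03]
ft_force: [0.7, 0.2, -1.5]
grip_width: 0.0495
```

>>> {"name": "drive_tool", "arguments": {
  "moves": [
    [-0.015,0,0,0,0,0],
    [-0.03,0,0,0,0,0],
    [-0.035,0,0,0,0,0],
    [-0.035,0,0,0,0,0],
    [-0.035,0,0,0,0,0],
    [-0.03,0,0,0,0,0]
  ]
}}

```text
time_s: 25.65
tcp_pos: [0.452, -0.3488, 0.2101]
tool_rot: [-1.037, 1.305, 1.036]
ft_force: [1.2, -0.3, -1.9]
grip_width: 0.0492
```

```bash
python3 look.py w12; python3 - <<'E'
from h import *
z=np.load('pics/w9.npz'); W=z['W']; x,y,zz=W[...,0],W[...,1],W[...,2]
m=(zz>.049)&(zz<.060)&(x>.46)&(x<.56)&(y>.11)&(y<.195)
k,L,st,ce=cv2.connectedComponentsWithStats(m.astype(np.uint8))
for i in range(1,k):
    if st[i,4]>300:
        q=L==i;p=np.stack([x[q],y[q]],1).astype(np.float32);print(st[i,4],cv2.minEnclosingCircle(p))
E
python3 p.py .44 -.10 .22 85
```

```text
2885 ((0.5135828852653503, 0.15026065707206726), 0.03122636303305626)
at [ 0.4533 -0.3505  0.2148] yaw 76.72 tilt -1.0 n 7
[[-0.0008, 0.0101, 0.0344, -0.0207, 0.0002, 0.0013], [-0.0008, 0.0094, 0.0346, -0.0207, 0.0002, 0.0013], [-0.0007, 0.0086, 0.0348, -0.0207, 0.0002, 0.0013], [-0.0007, 0.0079, 0.0349, -0.0207, 0.0002, 0.0013], [-0.0007, 0.0072, 0.0351, -0.0207, 0.0002, 0.0013], [-0.0007, 0.0065, 0.0352, -0.0207, 0.0002, 0.0013], [-0.0007, 0.0057, 0.0354, -0.0207, 0.0002, 0.0013]]
```

View pics/w12.png

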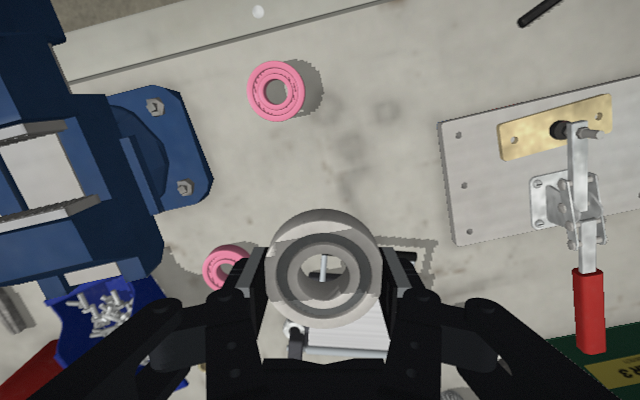

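>>> {"name": "drive_tool", "arguments": {
  "moves": [
    [-0.002,0.01,0.034,-0.021,0,0],
    [-0.002,0.0095,0.0345,-0.021,0,0],
    [-0.001,0.009,0.035,-0.021,0,0],
    [0,0.008,0.035,-0.021,0,0],
    [0,0.007,0.035,-0.021,0,0],
    [0,0.0065,0.035,-0.021,0,0],
    [0,0.006,0.035,-0.021,0,0]
  ]
}}

```text
time_s: 26.4
tcp_pos: [0.4363, -0.1006, 0.2237]
tool_rot: [-1.148, 1.243, 1.129]
ft_force: [-0.1, 0.9, -2.1]
grip_width: 0.0491
```

```bash
python3 p.py .513 .14 .22 97
```

```text
at [ 0.4363 -0.1006  0.2237] yaw 84.62 tilt -0.9999 n 7
[[0.0006, -0.0077, 0.0352, -0.0309, -0.0004, 0.002], [0.0006, -0.0088, 0.035, -0.0309, -0.0004, 0.002], [0.0006, -0.0098, 0.0347, -0.0309, -0.0004, 0.002], [0.0006, -0.0109, 0.0344, -0.0309, -0.0004, 0.002], [0.0006, -0.012, 0.034, -0.0309, -0.0004, 0.002], [0.0006, -0.013, 0.0336, -0.0309, -0.0004, 0.002], [0.0006, -0.014, 0.0332, -0.0309, -0.0004, 0.002]]
```

>>> {"name": "drive_tool", "arguments": {
  "moves": [
    [0,-0.008,0.034,-0.031,0,0.002],
    [0,-0.009,0.034,-0.031,0,0.002],
    [0,-0.01,0.034,-0.031,0,0.002],
    [0,-0.011,0.033,-0.031,0,0.002],
    [0,-0.012,0.033,-0.031,0,0.002],
    [0,-0.013,0.033,-0.031,0,0.002],
    [0,-0.012,0.025,-0.031,0,0.002],
    [0,0,0,0,0,0]
  ]
}}

```text
time_s: 27.2
tcp_pos: [0.5109, 0.1385, 0.2286]
tool_rot: [-1.305, 1.137, 1.308]
ft_force: [-0.8, 0.4, -1.4]
grip_width: 0.0495
```

```bash
python3 p.py .5136 .1503 .12 97
```

```text
at [0.5109 0.1385 0.2286] yaw 97.74 tilt -1.0 n 3
[[0.0362, -0.0013, 0.0036, 0.0043, 0.0016, 0.001], [0.0362, -0.0013, 0.0037, 0.0043, 0.0016, 0.001], [0.0362, -0.0014, 0.0037, 0.0043, 0.0016, 0.001]]
```

>>> {"name": "drive_tool", "arguments": {
  "moves": [
    [0.034,-0.001,0.0036,0.004,0.001,0.001],
    [0.034,-0.001,0.0036,0.004,0.001,0.001],
    [0.025,-0.001,0.0036,0.004,0.001,0.001],
    [0.004,0,0,0,0,0]
  ]
}}

```text
time_s: 27.6
tcp_pos: [0.5135, 0.1489, 0.1318]
tool_rot: [-1.298, 1.146, 1.296]
ft_force: [-0.2, -0.1, -0.1]
grip_width: 0.0492
```

```bash
python3 p.py .5136 .1503 .082 97
```

```text
at [0.5135 0.1489 0.1318] yaw 96.92 tilt -1.0 n 2
[[0.0249, -0.0001, 0.0007, -0.0007, 0.0009, 0.0018], [0.0249, -0.0001, 0.0007, -0.0007, 0.0009, 0.0018]]
```

>>> {"name": "drive_tool", "arguments": {
  "moves": [
    [0.024,0,0.0005,0,0,0],
    [0.014,0,0.0005,0,0,0],
    [0.006,0,0,0,0,0],
    [0.004,0,0,0,0,0]
  ]
}}

```text
time_s: 28.0
tcp_pos: [0.5152, 0.1482, 0.0865]
tool_rot: [-1.297, 1.144, 1.292]
ft_force: [-0.1, -0.0, -1.0]
grip_width: 0.049
```

>>> {"name": "drive_tool", "arguments": {
  "moves": [
    [0.005,0.001,0.001,0,0,0],
    [0.003,0.001,0.001,0,0,0]
  ]
}}

```text
time_s: 28.2
tcp_pos: [0.5139, 0.15, 0.0795]
tool_rot: [-1.296, 1.142, 1.29]
ft_force: [-0.3, 0.4, -1.5]
grip_width: 0.0493
```

>>> {"name": "drive_tool", "arguments": {
  "moves": [
    [0.002,0,0,0,0,0],
    [0.001,0,0,0,0,0]
  ]
}}

```text
time_s: 28.4
tcp_pos: [0.5141, 0.1503, 0.0769]
tool_rot: [-1.297, 1.141, 1.29]
ft_force: [-2.0, -1.3, 6.6]
grip_width: 0.0493
```

>>> {"name": "drive_tool", "arguments": {
  "moves": [
    [0.001,0,0,0,0,0],
    [0,0,0,0,0,0],
    [0,0,0,0,0,0]
  ],
  "claw": 70
}}

```text
time_s: 28.7
tcp_pos: [0.5148, 0.1506, 0.0766]
tool_rot: [-1.297, 1.139, 1.289]
ft_force: [0.0, -0.3, -0.2]
grip_width: 0.0622
```

>>> {"name": "drive_tool", "arguments": {
  "moves": [
    [-0.012,0,0,0,0,0],
    [-0.03,0,0,0,0,0],
    [-0.035,0,0,0,0,0],
    [-0.035,0,0,0,0,0],
    [-0.03,0,0,0,0,0],
    [-0.01,0,0,0,0,0]
  ]
}}

```text
time_s: 29.3
tcp_pos: [0.5126, 0.1481, 0.2372]
tool_rot: [-1.296, 1.142, 1.287]
ft_force: [0.9, 1.3, 0.1]
grip_width: 0.0621
```

```bash
python3 look.py w13; python3 m1.py w13; python3 - <<'E'
from h import *
im,d,c,P=grab('side'); W=cloud(d,c,P); save(cv2.resize(im[100:250,230:430],None,fx=4,fy=4,interpolation=cv2.INTER_CUBIC),'s2'); 
E
```

```text
torch none
tape none
rim 6196 c [0.5512 0.105 ] wh 0.156 0.2164 a 7.8 z 0.055 0.069
floor 14620 c [0.5532 0.1049] wh 0.1422 0.2056 a 7.7 z 0.036 0.044
bar 3393 c [ 0.5705 -0.0363] wh 0.1182 0.0159 a 7.7 z 0.115 0.137
bay 4914 c [0.5028 0.4286] wh 0.2118 0.2085 a 4.5 z -0.002 0.007
```

View pics/w13.png

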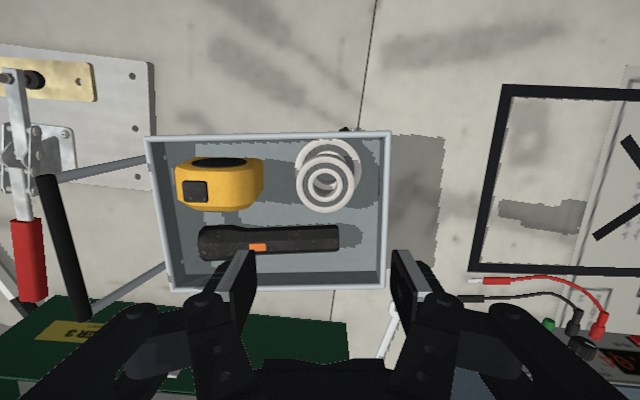

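View pics/s2.png

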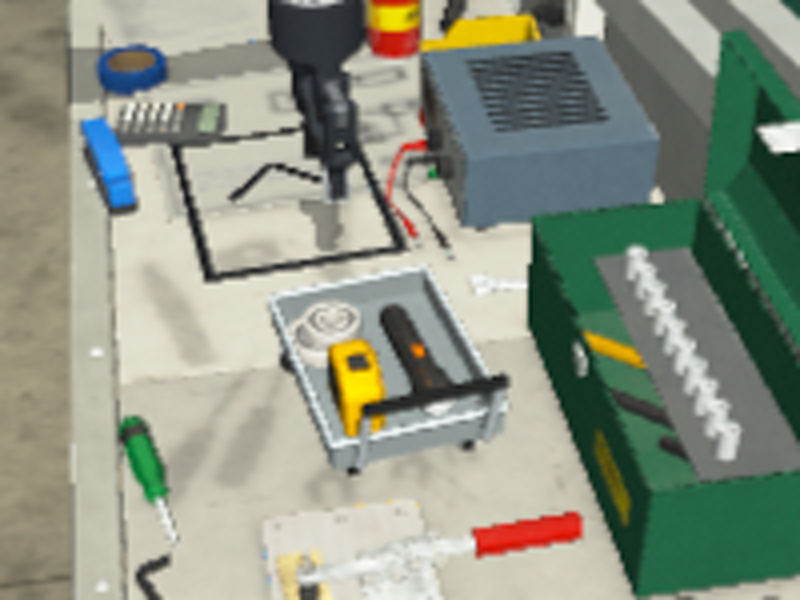

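```bash
cat > bay.py <<'E'
from h import *
from scipy.optimize import least_squares
def baypts(n):
    z=np.load('pics/%s.npz'%n); im=z['im'].astype(int);W=z['W']; x,y,zz=W[...,0],W[...,1],W[...,2]
    m=(im.max(-1)<60)&(abs(zz)<.008)&(x>.36)&(x<.64)&(y>.30)&(y<.63); return np.stack([x[m],y[m]],1)
def fit(p,w=.008):
    def res(q):
        c,s=np.cos(q[2]),np.sin(q[2]); d=p-q[:2]; a=d[:,0]*c+d[:,1]*s; b=-d[:,0]*s+d[:,1]*c
        hx,hy=.124+w/2,.094+w/2; return np.minimum(.02,np.abs(np.maximum(abs(a)-hx,abs(b)-hy)))
    best=None
    for a0 in (92,94,96):
        r=least_squares(res,[.5,.465,np.radians(a0)],loss='soft_l1',f_scale=.004,diff_step=1e-4)
        if best is None or r.cost<best.cost: best=r
    e=res(best.x); return best.x,(e<.004).mean(),len(p)
if __name__=='__main__':
    for n in sys.argv[1:]:
        for w in (.006,.010):
            q,i,k=fit(baypts(n),w); print(n,w,q[:2].round(4),np.degrees(q[2]).round(2),i.round(2),k)
E
python3 bay.py w1 w9 w13; python3 p.py .5705 -.0363 .22 97.7
```

```text
w1 0.006 [0.4991 0.4606] 94.63 0.49 4660
w1 0.01 [0.4994 0.4606] 94.56 0.57 4660
w9 0.006 [0.5005 0.4576] 93.89 0.57 5537
w9 0.01 [0.5001 0.4597] 94.35 0.62 5537
w13 0.006 [0.5004 0.4574] 93.91 0.56 5647
w13 0.01 [0.5    0.4594] 94.36 0.61 5647
at [0.5123 0.1482 0.2353] yaw 96.62 tilt -1.0 n 5
[[0.003, -0.0073, -0.038, -0.0038, 0.0005, 0.0019], [0.003, -0.0071, -0.038, -0.0038, 0.0005, 0.0019], [0.003, -0.007, -0.0381, -0.0038, 0.0005, 0.0019], [0.003, -0.0069, -0.0381, -0.0038, 0.0005, 0.0019], [0.0031, -0.0067, -0.0381, -0.0038, 0.0005, 0.0019]]
```

>>> {"name": "drive_tool", "arguments": {
  "moves": [
    [0.002,-0.007,-0.037,-0.004,0,0],
    [0.002,-0.007,-0.037,-0.004,0,0],
    [0.002,-0.007,-0.037,-0.004,0,0],
    [0.002,-0.007,-0.037,-0.004,0,0],
    [0.002,-0.006,-0.03,-0.004,0,0],
    [0,0,0,0,0,0]
  ],
  "claw": 100
}}

```text
time_s: 30.0
tcp_pos: [0.5662, -0.0288, 0.2169]
tool_rot: [-1.312, 1.139, 1.314]
ft_force: [-0.3, -0.3, 0.0]
grip_width: 0.0519
```

```bash
python3 look.py w14; python3 m1.py w14; python3 p.py .5705 -.0363 .17 97.7
```

```text
torch none
tape none
rim 8085 c [0.5511 0.1051] wh 0.1559 0.2162 a 7.8 z 0.055 0.069
floor 18236 c [0.5516 0.1075] wh 0.1447 0.2025 a 7.8 z 0.036 0.044
bar 3201 c [ 0.5707 -0.0368] wh 0.1182 0.0152 a 7.7 z 0.115 0.137
bay 111 c [0.6511 0.3362] wh 0.0083 0.0192 a 13.5 z 0.004 0.01
at [ 0.5658 -0.0266  0.2166] yaw 98.2 tilt -1.0 n 2
[[0.0233, -0.0017, -0.0052, 0.0044, 0.0009, -0.0006], [0.0233, -0.0017, -0.0051, 0.0044, 0.0009, -0.0006]]
```

View pics/w14.png

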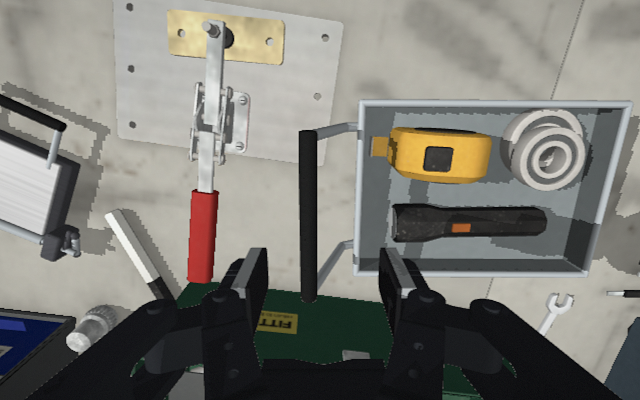

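>>> {"name": "drive_tool", "arguments": {
  "moves": [
    [0.022,-0.002,-0.005,0.004,0,0],
    [0.022,-0.002,-0.005,0.004,0,0],
    [0.004,0,0,0,0,0]
  ]
}}

```text
time_s: 30.35
tcp_pos: [0.5701, -0.0335, 0.165]
tool_rot: [-1.305, 1.143, 1.314]
ft_force: [-0.5, 0.3, 0.0]
grip_width: 0.052
```

```bash
python3 p.py .5707 -.0366 .135 97.7
```

```text
at [ 0.5701 -0.0335  0.165 ] yaw 97.84 tilt -1.0 n 1
[[0.0299, -0.0003, -0.0033, 0.0025, 0.0029, -0.0041]]
```

>>> {"name": "drive_tool", "arguments": {
  "moves": [
    [0.018,0,-0.0015,0.001,0,0],
    [0.009,0,-0.0015,0.001,0,0],
    [0.004,0,0,0,0,0]
  ]
}}

```text
time_s: 30.65
tcp_pos: [0.5696, -0.0334, 0.1325]
tool_rot: [-1.305, 1.143, 1.317]
ft_force: [0.5, 0.9, 0.3]
grip_width: 0.0517
```

>>> {"name": "drive_tool", "arguments": {
  "moves": [
    [0.001,0,0,0,0,0],
    [0.001,0,0,0,0,0],
    [0.001,0,0,0,0,0],
    [0.001,0,0,0,0,0],
    [0.001,0,0,0,0,0]
  ],
  "claw": 255
}}

```text
time_s: 31.15
tcp_pos: [0.5707, -0.0328, 0.1307]
tool_rot: [-1.306, 1.14, 1.316]
ft_force: [-4.7, 0.3, 9.5]
grip_width: 0.0103
```

```bash
python3 p.py .5707 -.0366 .135 97.7
```

```text
at [ 0.5707 -0.0328  0.1307] yaw 97.97 tilt -1.0 n 1
[[-0.0043, 0.0005, -0.0038, 0.0047, 0.0045, -0.0033]]
```

>>> {"name": "drive_tool", "arguments": {
  "moves": [
    [0,0,0.004,0,0,0],
    [0,0,0.007,0,0,0],
    [0,0,0.009,0,0,0],
    [0,0,0.01,0,0,0],
    [0,0,0.01,0,0,0],
    [0,0,0.01,0,0,0],
    [0,0,0.01,0,0,0],
    [0,0,0.01,0,0,0]
  ]
}}

```text
time_s: 31.95
tcp_pos: [0.56, 0.0399, 0.1313]
tool_rot: [-1.306, 1.142, 1.313]
ft_force: [-0.1, -1.8, -1.9]
grip_width: 0.0101
```

```bash
python3 look.py w15; python3 m1.py w15; python3 p.py .5707 -.0366 .135 97.7
```

```text
torch none
tape none
rim 8366 c [0.5688 0.1798] wh 0.033 0.1326 a 8.1 z 0.055 0.074
floor 23918 c [0.5414 0.1794] wh 0.1451 0.185 a 8.0 z 0.036 0.044
bar 8966 c [0.5486 0.0347] wh 0.0306 0.0949 a 89.9 z 0.115 0.15
bay 75 c [0.6523 0.3316] wh 0.0094 0.0065 a 6.3 z 0.004 0.009
at [0.5598 0.0425 0.1311] yaw 97.97 tilt -1.0 n 2
[[-0.0021, 0.0001, -0.0399, 0.0024, 0.002, -0.0018], [-0.002, -0.0, -0.0399, 0.0024, 0.002, -0.0018]]
```

View pics/w15.png

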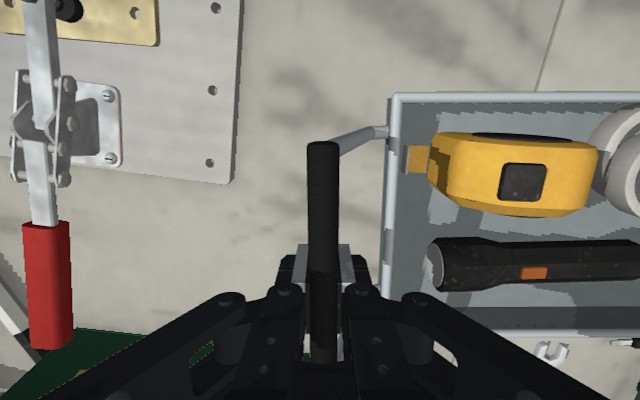

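>>> {"name": "drive_tool", "arguments": {
  "moves": [
    [0,0,0.005,0,0,0],
    [0,0,0.009,0,0,0],
    [0,0,0.01,0,0,0],
    [0,0,0.005,0,0,0]
  ]
}}

```text
time_s: 32.4
tcp_pos: [0.5554, 0.0734, 0.1313]
tool_rot: [-1.306, 1.14, 1.315]
ft_force: [-0.2, -1.7, -1.5]
grip_width: 0.0099
```

```bash
python3 look.py w16; python3 m1.py w16|grep floor; python3 - <<'E'
from h import *
im,d,c,P=grab('scene'); save(cv2.resize(im[180:280,180:340],None,fx=5,fy=5,interpolation=cv2.INTER_CUBIC),'c1')
im,d,c,P=grab('side'); save(cv2.resize(im[100:250,230:430],None,fx=4,fy=4,interpolation=cv2.INTER_CUBIC),'c2')
print(T()[:3,3])
E
```

```text
floor 23288 c [0.5377 0.207 ] wh 0.1448 0.1732 a 8.0 z 0.036 0.044
[0.55530227 0.07324599 0.13119171]
```

View pics/c1.png

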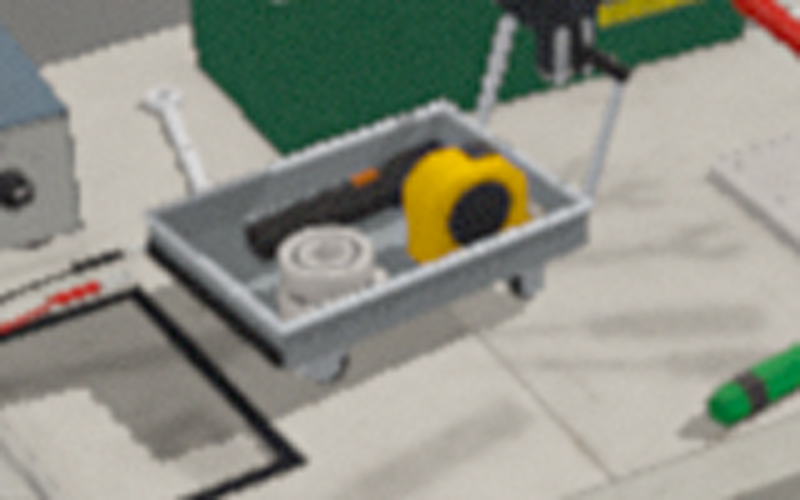

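View pics/c2.png

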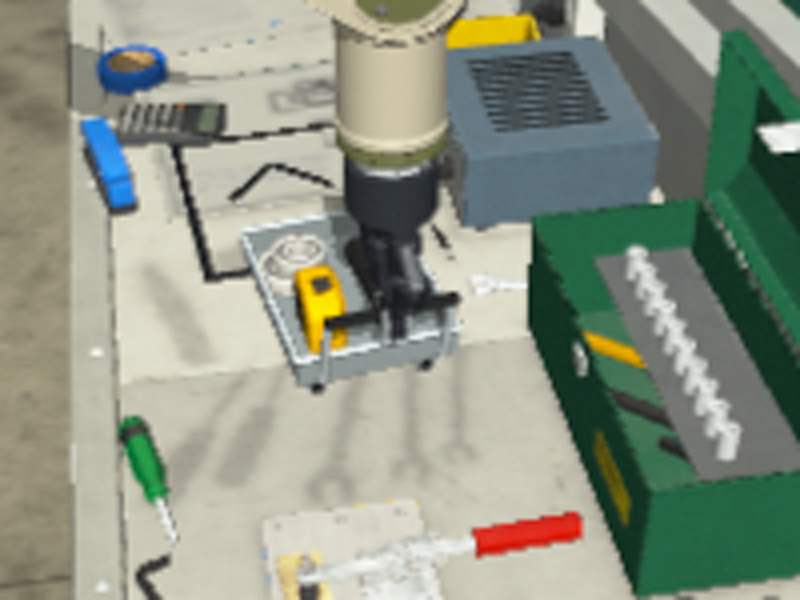

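>>> {"name": "drive_tool", "arguments": {
  "moves": [
    [0,-0.0005,0.005,-0.008,0,0],
    [0,-0.0009,0.008,-0.0134,0,0],
    [0,-0.0009,0.008,-0.0134,0,0],
    [0,-0.0009,0.008,-0.0134,0,0],
    [0,-0.0009,0.008,-0.0134,0,0],
    [0,-0.0005,0.008,-0.008,0,0],
    [0,0,0.008,0,0,0]
  ]
}}

```text
time_s: 33.25
tcp_pos: [0.5509, 0.1274, 0.1314]
tool_rot: [-1.36, 1.103, 1.366]
ft_force: [1.7, -2.3, -1.1]
grip_width: 0.0102
```

```bash
cat > cad.py <<'E'
from h import *
z=np.load('pics/%s.npz'%sys.argv[1]); W=z['W']; x,y,zz=W[...,0],W[...,1],W[...,2]
M=T(); b=M[:2,3]; zt=np.degrees(np.arctan2(M[1,2],M[0,2]))
m=(zz>.036)&(zz<.044)&(np.hypot(x-b[0],y-b[1])<.3)&(abs(x-b[0])<.14)
k,L,st,ce=cv2.connectedComponentsWithStats(m.astype(np.uint8)); m=L==1+np.argmax(st[1:,4])
c,(w,h),a=cv2.minAreaRect(np.stack([x[m],y[m]],1).astype(np.float32))
th=a+90 if a<45 else a; c=np.array(c)
if w<h: pass
hd=np.radians(th); hv=np.array([np.cos(hd),np.sin(hd)]); O=b+.145*hv
n=np.array([-hv[1],hv[0]])
off=(c-b)@n
O2=O+off*n   # lateral from floor centre
bc=np.array([.500,.460]); bh=np.radians(94.4); bv=np.array([np.cos(bh),np.sin(bh)]); bn=np.array([-bv[1],bv[0]])
print('bar',b.round(4),'toolyaw',zt.round(2),'floor',c.round(4),round(w,4),round(h,4),'head',round(th,2),'O',O2.round(4),'gripoff',off.round(4))
d=O2-bc; print('in bay: along',(d@bv).round(4),'left',(d@bn).round(4),'dhead',round(th-94.4,2), 'axle left',((O2-.075*hv-(bc-.075*bv))@bn).round(4))
E
python3 look.py w17; python3 cad.py w17
```

```text
bar [0.5505 0.1295] toolyaw 102.18 floor [0.5231 0.2667] 0.1454 0.1878 head 101.96 O [0.522  0.2717] gripoff -0.0016
in bay: along -0.1895 left -0.0075 dhead 7.56 axle left -0.0174
```

View pics/w17.png

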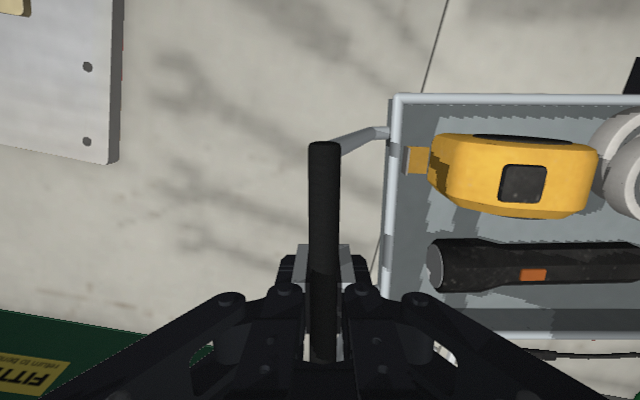

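>>> {"name": "drive_tool", "arguments": {
  "moves": [
    [0,0,0.006,0,0,0],
    [0,0,0.01,0,0,0],
    [0,0,0.011,0,0,0],
    [0,0,0.011,0,0,0],
    [0,0,0.011,0,0,0],
    [0,0,0.011,0,0,0],
    [0,0,0.011,0,0,0],
    [0,0,0.006,0,0,0]
  ]
}}

```text
time_s: 34.1
tcp_pos: [0.5321, 0.2112, 0.1313]
tool_rot: [-1.361, 1.102, 1.369]
ft_force: [1.5, -2.4, -2.2]
grip_width: 0.0105
```

```bash
python3 look.py w18; python3 cad.py w18
```

```text
bar [0.5318 0.2123] toolyaw 102.31 floor [0.5022 0.3487] 0.1455 0.1856 head 102.75 O [0.501 0.354] gripoff -0.0013
in bay: along -0.1058 left 0.0071 dhead 8.35 axle left -0.0038
```

>>> {"name": "drive_tool", "arguments": {
  "moves": [
    [0,0.0006,0.005,0.01,0,0],
    [0,0.0013,0.008,0.0195,0,0],
    [0,0.0013,0.008,0.0195,0,0],
    [0,0.0013,0.008,0.0195,0,0],
    [0,0.0013,0.008,0.0195,0,0],
    [0,0.0013,0.008,0.0195,0,0],
    [0,0.0013,0.008,0.0195,0,0],
    [0,0.0008,0.006,0.012,0,0]
  ]
}}

```text
time_s: 34.95
tcp_pos: [0.5124, 0.2686, 0.1313]
tool_rot: [-1.252, 1.184, 1.261]
ft_force: [-0.2, -2.1, -1.1]
grip_width: 0.0104
```

```bash
python3 look.py w19; python3 cad.py w19
```

```text
bar [0.5121 0.2699] toolyaw 93.64 floor [0.5021 0.4077] 0.1452 0.1827 head 94.63 O [0.5015 0.4145] gripoff -0.0012
in bay: along -0.0455 left 0.002 dhead 0.23 axle left 0.0017
```

>>> {"name": "drive_tool", "arguments": {
  "moves": [
    [0,0.0001,0.006,0,0,0],
    [0,0.0001,0.008,0,0,0],
    [0,0.0001,0.008,0,0,0],
    [0,0.0001,0.008,0,0,0],
    [0,0.0001,0.008,0,0,0],
    [0,0.0001,0.006,0,0,0],
    [0,0,0.003,0,0,0]
  ]
}}

```text
time_s: 35.7
tcp_pos: [0.508, 0.3196, 0.1312]
tool_rot: [-1.25, 1.186, 1.262]
ft_force: [-1.9, -2.3, -0.7]
grip_width: 0.0099
```

```bash
python3 look.py w20; python3 cad.py w20;  python3 - <<'E'
from h import *
im,d,c,P=grab('scene'); save(cv2.resize(im[180:320,80:320],None,fx=3.3,fy=3.3,interpolation=cv2.INTER_CUBIC),'c3')
im,d,c,P=grab('side'); save(cv2.resize(im[100:250,230:430],None,fx=4,fy=4,interpolation=cv2.INTER_CUBIC),'c4')
E
```

```text
bar [0.5079 0.3202] toolyaw 93.59 floor [0.5003 0.4599] 0.1448 0.1844 head 93.59 O [0.5   0.465] gripoff -0.0012
in bay: along 0.0049 left -0.0004 dhead -0.81 axle left 0.0007
```

View pics/c3.png

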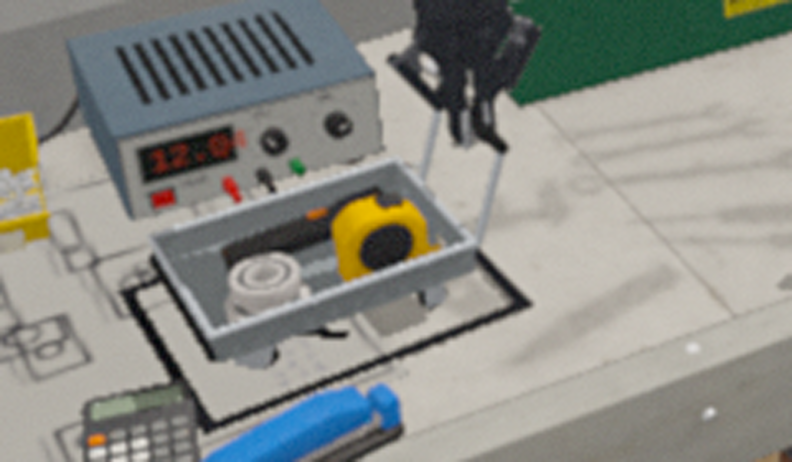

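View pics/c4.png

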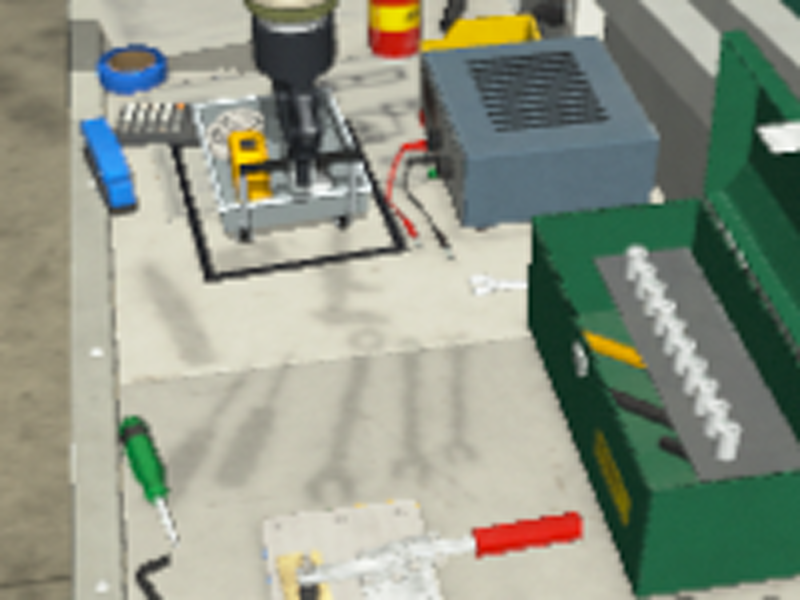

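>>> {"name": "drive_tool", "arguments": {
  "moves": [
    [0,0,0,0,0,0],
    [0,0,0,0,0,0],
    [0,0,0,0,0,0],
    [0,0,0,0,0,0]
  ],
  "claw": 120
}}

```text
time_s: 36.25
tcp_pos: [0.5091, 0.3193, 0.1322]
tool_rot: [-1.249, 1.183, 1.261]
ft_force: [0.0, 0.1, 0.1]
grip_width: 0.0453
```

>>> {"name": "drive_tool", "arguments": {
  "moves": [
    [-0.015,0,0,0,0,0],
    [-0.03,0,0,0,0,0],
    [-0.035,0,0,0,0,0],
    [-0.035,0,0,0,0,0],
    [-0.035,0,0,0,0,0],
    [-0.035,0,0,0,0,0],
    [-0.03,0,0,0,0,0],
    [0,0,0,0,0,0]
  ]
}}

```text
time_s: 37.05
tcp_pos: [0.511, 0.3157, 0.3641]
tool_rot: [-1.246, 1.181, 1.256]
ft_force: [0.1, -0.1, 0.7]
grip_width: 0.045
```

```bash
python3 look.py w21; python3 bay.py w21; python3 - <<'E'
from h import *
z=np.load('pics/w21.npz'); W=z['W']; x,y,zz=W[...,0],W[...,1],W[...,2]
for n,lo,hi in (('floor',.036,.044),('rim',.06,.068),('bar',.12,.14)):
    m=(zz>lo)&(zz<hi)&(x>.38)&(x<.62)&(y>.29)&(y<.6)
    k,L,st,ce=cv2.connectedComponentsWithStats(m.astype(np.uint8)); m=L==1+np.argmax(st[1:,4])
    print(n,cv2.minAreaRect(np.stack([x[m],y[m]],1).astype(np.float32)))
E
```

```text
w21 0.006 [0.4992 0.4591] 94.53 0.59 3249
w21 0.01 [0.5001 0.4606] 94.42 0.74 3249
floor ((0.4996275007724762, 0.46573406457901), (0.14436550438404083, 0.20321588218212128), 3.339348077774048)
rim ((0.49948444962501526, 0.46305611729621887), (0.15492406487464905, 0.2158568948507309), 3.293914794921875)
bar ((0.5079051852226257, 0.31962674856185913), (0.11759205907583237, 0.012718727812170982), 3.1389834880828857)
```

View pics/w21.png

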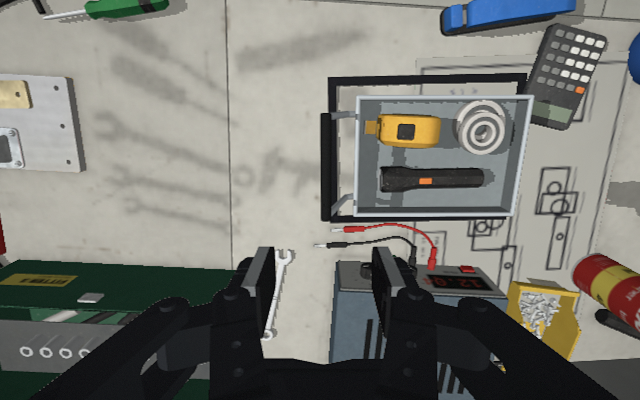

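```bash
python3 p.py .54 -.24 .31 -20
```

```text
at [0.5106 0.3155 0.3622] yaw 93.25 tilt -1.0 n 17
[[0.003, 0.0001, -0.0327, 0.1163, -0.0002, -0.0004], [0.003, -0.0037, -0.0325, 0.1163, -0.0002, -0.0004], [0.003, -0.0074, -0.0319, 0.1163, -0.0002, -0.0004], [0.003, -0.0111, -0.0308, 0.1163, -0.0002, -0.0004], [0.003, -0.0146, -0.0293, 0.1163, -0.0002, -0.0004], [0.003, -0.0179, -0.0274, 0.1163, -0.0002, -0.0004], [0.003, -0.0209, -0.0252, 0.1163, -0.0002, -0.0004], [0.003, -0.0237, -0.0226, 0.1163, -0.0002, -0.0004]]
[[0.003, -0.0262, -0.0197, 0.1163, -0.0002, -0.0004], [0.003, -0.0283, -0.0165, 0.1163, -0.0002, -0.0004], [0.003, -0.03, -0.0131, 0.1163, -0.0002, -0.0004], [0.003, -0.0313, -0.0095, 0.1163, -0.0002, -0.0004], [0.003, -0.0322, -0.0058, 0.1163, -0.0002, -0.0004], [0.003, -0.0327, -0.0021, 0.1163, -0.0002, -0.0004], [0.003, -0.0327, 0.0017, 0.1163, -0.0002, -0.0004], [0.003, -0.0323, 0.0055, 0.1163, -0.0002, -0.0004]]
[[0.0031, -0.0314, 0.0092, 0.1163, -0.0002, -0.0004]]
```

>>> {"name": "drive_tool", "arguments": {
  "moves": [
    [0,0,-0.032,0.116,0,0],
    [0,-0.004,-0.032,0.116,0,0],
    [0,-0.007,-0.031,0.116,0,0],
    [0,-0.011,-0.03,0.116,0,0],
    [0,-0.0145,-0.029,0.116,0,0],
    [0,-0.018,-0.027,0.116,0,0],
    [0,-0.021,-0.025,0.116,0,0],
    [0,-0.0235,-0.022,0.116,0,0]
  ]
}}

```text
time_s: 37.9
tcp_pos: [0.5195, 0.0522, 0.3572]
tool_rot: [-0.523, 1.518, 0.531]
ft_force: [0.8, 0.2, 0.2]
grip_width: 0.0452
```

```bash
python3 p.py .54 -.24 .31 -20
```

```text
at [0.5195 0.0522 0.3572] yaw 38.52 tilt -0.9999 n 9
[[0.0052, -0.0269, -0.0184, 0.1135, -0.0014, -0.0003], [0.0052, -0.0288, -0.0152, 0.1135, -0.0014, -0.0003], [0.0052, -0.0303, -0.0119, 0.1135, -0.0014, -0.0003], [0.0052, -0.0315, -0.0084, 0.1135, -0.0014, -0.0003], [0.0052, -0.0322, -0.0048, 0.1135, -0.0014, -0.0003], [0.0052, -0.0325, -0.0011, 0.1135, -0.0014, -0.0003], [0.0052, -0.0324, 0.0026, 0.1135, -0.0014, -0.0003], [0.0052, -0.0319, 0.0062, 0.1135, -0.0014, -0.0003]]
[[0.0052, -0.031, 0.0098, 0.1135, -0.0014, -0.0003]]
```

>>> {"name": "drive_tool", "arguments": {
  "moves": [
    [0.003,-0.026,-0.018,0.114,0,0],
    [0.003,-0.028,-0.015,0.114,0,0],
    [0.003,-0.03,-0.012,0.114,0,0],
    [0.003,-0.031,-0.008,0.114,0,0],
    [0.003,-0.032,-0.005,0.114,0,0],
    [0.003,-0.032,-0.001,0.114,0,0],
    [0.003,-0.032,0.003,0.114,0,0],
    [0.003,-0.025,0.006,0.08,0,0]
  ]
}}

```text
time_s: 38.7
tcp_pos: [0.5284, -0.2089, 0.3282]
tool_rot: [0.197, 1.58, -0.191]
ft_force: [0.1, -0.2, 0.6]
grip_width: 0.0454
```

>>> {"name": "drive_tool", "arguments": {
  "moves": [
    [0,0,0,0,0,0]
  ],
  "claw": 165
}}

```text
time_s: 38.8
tcp_pos: [0.5267, -0.2127, 0.3273]
tool_rot: [0.202, 1.581, -0.199]
ft_force: [-0.4, -0.6, 0.5]
grip_width: 0.0323
```

```bash
python3 look.py w22 stand_bar stand_hinge; python3 p.py .54 -.31 .1 -20; python3 - <<'E'
from h import *
z=np.load('pics/w22.npz'); W=z['W'];im=z['im'].astype(int); x,y,zz=W[...,0],W[...,1],W[...,2]
def rect(n,m):
    k,L,st,ce=cv2.connectedComponentsWithStats(m.astype(np.uint8)); 
    for i in 1+np.argsort(-st[1:,4])[:2]:
        q=L==i; print(n,st[i,4],cv2.minAreaRect(np.stack([x[q],y[q]],1).astype(np.float32)),np.median(zz[q]))
g=(x>.5)&(x<.75)&(y>-.46)&(y<-.22)
rect('bar',g&(zz>.015)&(zz<.035)&(im.max(-1)<50)&(x<.58))
rect('panel',g&(zz>.015)&(zz<.045)&(im.min(-1)>110))
for xx in np.arange(.5,.9,.04): print(round(xx,2),[ (lambda v: round(float(np.nanmax(v)),2) if len(v) else None)(zz[(abs(x-xx)<.02)&(abs(y-yy)<.02)&(zz<.35)]) for yy in np.arange(-.5,-.15,.04)])
E
```

```text
stand_bar 0.68 354 229 [ 0.539 -0.312  0.028]
stand_hinge 0.81 440 238 [ 0.65  -0.354  0.025]
at [ 0.5283 -0.2084  0.3279] yaw -14.05 tilt -0.9998 n 7
[[0.0324, -0.0137, 0.0058, 0.0148, -0.0028, -0.0001], [0.0324, -0.0136, 0.0059, 0.0148, -0.0028, -0.0001], [0.0325, -0.0136, 0.006, 0.0148, -0.0028, -0.0001], [0.0325, -0.0135, 0.0061, 0.0148, -0.0028, -0.0001], [0.0325, -0.0134, 0.0062, 0.0148, -0.0028, -0.0001], [0.0325, -0.0133, 0.0063, 0.0148, -0.0028, -0.0001], [0.0325, -0.0132, 0.0064, 0.0148, -0.0028, -0.0001]]
bar 408 ((0.5365484356880188, -0.31962400674819946), (0.09480734169483185, 0.009040647186338902), 72.77556610107422) 0.026330122344369405
bar 5 ((0.5778076648712158, -0.3090610206127167), (0.004239415284246206, 0.0009415954118594527), 77.53497314453125) 0.0165072685913375
panel 4194 ((0.5940143465995789, -0.3428400456905365), (0.1186627671122551, 0.11361242830753326), 72.55841064453125) 0.024140043304457015
panel 427 ((0.652654767036438, -0.3576495051383972), (0.12022300809621811, 0.010643497109413147), 73.72784423828125) 0.02657337294476092
0.5 [0.02, 0.02, 0.0, 0.03, 0.03, 0.0, 0.0, 0.35, 0.35]
0.54 [0.02, None, 0.0, 0.03, 0.03, 0.03, 0.03, 0.35, 0.02]
0.58 [None, 0.0, 0.0, 0.03, 0.03, 0.03, 0.02, 0.35, 0.0]
0.62 [None, 0.0, 0.03, 0.03, 0.03, 0.03, 0.02, 0.02, 0.0]
0.66 [None, 0.0, 0.03, 0.03, 0.03, 0.03, 0.03, 0.02, 0.0]
0.7 [0.0, 0.19, 0.19, 0.0, 0.0, 0.03, 0.03, 0.02, 0.12]
0.74 [0.0, 0.22, 0.23, 0.0, 0.0, 0.0, 0.05, 0.0, 0.12]
0.78 [0.11, 0.13, 0.2, 0.19, 0.19, 0.18, 0.05, 0.05, 0.12]
0.82 [None, None, None, None, None, 0.15, 0.05, 0.05, 0.12]
0.86 [None, None, None, None, None, 0.1, 0.0, 0.0, 0.0]
```

View pics/w22.png

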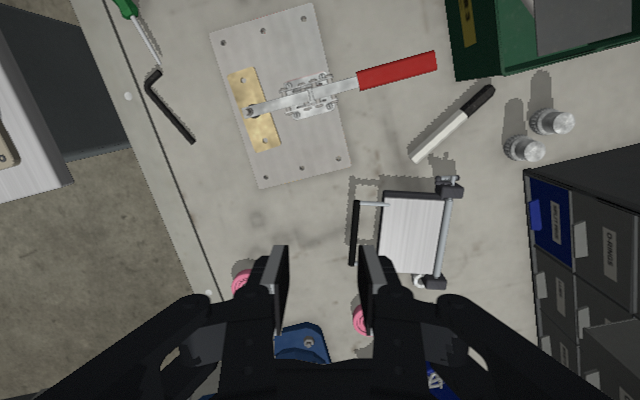

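```bash
python3 - <<'E'
from h import *
z=np.load('pics/w22.npz'); W=z['W']; P=W[np.isfinite(W[...,0])]
h=np.array([.6527,-.3576]); a=np.radians(-17.5); ux=np.array([np.cos(a),np.sin(a)]); uy=np.array([-np.sin(a),np.cos(a)])
d=P[:,:2]-h; u=d@ux; v=d@uy
m=(P[:,2]>.08)&(P[:,2]<.24)&(u>-.05)&(u<.3)&(abs(v)<.14)
for v0 in np.arange(-.14,.14,.02):
    q=m&(v>=v0)&(v<v0+.02); print(round(v0,2),q.sum(), u[q].min().round(3) if q.any() else None, P[q,2].max().round(3) if q.any() else None)
E
python3 p.py .5365 -.3196 .12 -17.5
```

```text
-0.14 97 0.17 0.096
-0.12 108 0.167 0.096
-0.1 48 0.146 0.11
-0.08 550 0.088 0.215
-0.06 1448 0.087 0.232
-0.04 2401 0.089 0.232
-0.02 2024 0.098 0.218
0.0 1139 0.127 0.173
0.02 1215 0.108 0.19
0.04 1332 0.102 0.173
0.06 1396 0.102 0.174
0.08 1438 0.096 0.18
0.1 1503 0.097 0.173
0.12 10 0.172 0.086
0.14 0 None None
at [ 0.5283 -0.2084  0.3279] yaw -14.05 tilt -0.9998 n 6
[[0.0345, -0.0177, 0.0065, 0.01, -0.0032, -0.0002], [0.0345, -0.0176, 0.0066, 0.01, -0.0032, -0.0002], [0.0345, -0.0176, 0.0066, 0.01, -0.0032, -0.0002], [0.0346, -0.0175, 0.0067, 0.01, -0.0032, -0.0002], [0.0346, -0.0174, 0.0068, 0.01, -0.0032, -0.0002], [0.0346, -0.0173, 0.0068, 0.01, -0.0032, -0.0002]]
```

>>> {"name": "drive_tool", "arguments": {
  "moves": [
    [0.033,-0.0175,0.0065,0.01,-0.003,0],
    [0.033,-0.0175,0.0065,0.01,-0.003,0],
    [0.033,-0.0175,0.0065,0.01,-0.003,0],
    [0.033,-0.0175,0.0065,0.01,-0.003,0],
    [0.033,-0.0175,0.0065,0.01,-0.003,0],
    [0.02,-0.015,0.005,0.01,0,0],
    [0,0,0,0,0,0]
  ]
}}

```text
time_s: 39.65
tcp_pos: [0.5435, -0.3047, 0.1359]
tool_rot: [0.227, 1.56, -0.21]
ft_force: [0.2, 0.3, 0.6]
grip_width: 0.0298
```

```bash
python3 look.py w23 stand_bar; python3 p.py .5365 -.3196 .07 -17.5; python3 - <<'E'
from h import *
z=np.load('pics/w23.npz'); W=z['W'];im=z['im'].astype(int); x,y,zz=W[...,0],W[...,1],W[...,2]
m=(x>.5)&(x<.58)&(y>-.46)&(y<-.22)&(zz>.015)&(zz<.035)&(im.max(-1)<50)
k,L,st,ce=cv2.connectedComponentsWithStats(m.astype(np.uint8)); q=L==1+np.argmax(st[1:,4]); print(cv2.minAreaRect(np.stack([x[q],y[q]],1).astype(np.float32)))
E
```

```text
stand_bar 0.71 319 223 [ 0.538 -0.314  0.028]
at [ 0.5451 -0.3036  0.1387] yaw -15.84 tilt -0.9999 n 2
[[0.0342, -0.0092, -0.002, 0.0145, 0.0009, -0.0055], [0.0343, -0.0091, -0.0019, 0.0145, 0.0009, -0.0055]]
((0.5369360446929932, -0.3196331262588501), (0.09529764950275421, 0.009226175025105476), 72.34568786621094)
```

View pics/w23.png

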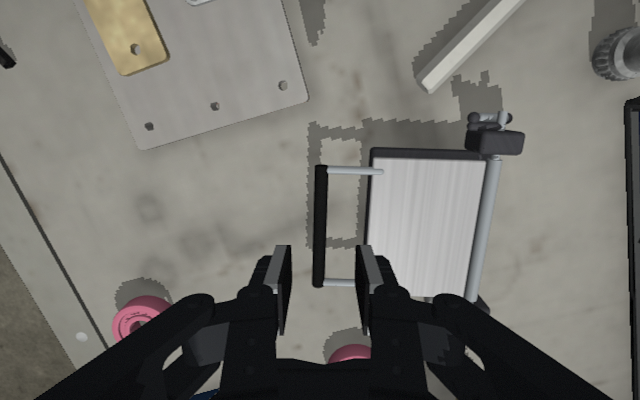

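>>> {"name": "drive_tool", "arguments": {
  "moves": [
    [0.032,-0.009,-0.002,0.014,0,-0.005],
    [0.03,-0.009,-0.002,0.014,0,-0.005],
    [0.005,0,0,0,0,0]
  ]
}}

```text
time_s: 40.05
tcp_pos: [0.5423, -0.3155, 0.0762]
tool_rot: [0.232, 1.547, -0.231]
ft_force: [0.7, -0.4, -0.8]
grip_width: 0.0304
```

```bash
python3 p.py .5369 -.3196 .035 -17.5
```

```text
at [ 0.5423 -0.3155  0.0762] yaw -16.93 tilt -0.9999 n 2
[[0.0206, -0.0028, -0.0022, 0.0049, 0.0056, -0.0013], [0.0206, -0.0028, -0.0021, 0.0049, 0.0056, -0.0013]]
```

>>> {"name": "drive_tool", "arguments": {
  "moves": [
    [0.012,-0.003,-0.004,0.005,0.005,0],
    [0.005,-0.001,-0.002,0.003,0,0]
  ]
}}

```text
time_s: 40.25
tcp_pos: [0.538, -0.3156, 0.0615]
tool_rot: [0.236, 1.548, -0.233]
ft_force: [-0.1, -0.5, 0.6]
grip_width: 0.0302
```

```bash
python3 p.py .5369 -.3196 .035 -17.5
```

```text
at [ 0.538  -0.3156  0.0615] yaw -17.14 tilt -0.9999 n 1
[[0.0265, -0.0042, -0.0002, 0.0063, 0.0096, -0.0039]]
```

>>> {"name": "drive_tool", "arguments": {
  "moves": [
    [0.014,-0.003,-0.001,0,0,0],
    [0.009,-0.001,-0.001,0,0,0],
    [0.004,0,-0.0005,0,0,0]
  ]
}}

```text
time_s: 40.55
tcp_pos: [0.5362, -0.3183, 0.0347]
tool_rot: [0.235, 1.545, -0.231]
ft_force: [0.8, -0.2, 0.0]
grip_width: 0.03
```

>>> {"name": "drive_tool", "arguments": {
  "moves": [
    [0.001,0,0,0,0,0],
    [0.001,0,0,0,0,0],
    [0.001,0,0,0,0,0],
    [0.001,0,0,0,0,0]
  ],
  "claw": 255
}}

```text
time_s: 40.95
tcp_pos: [0.5367, -0.3187, 0.0327]
tool_rot: [0.237, 1.544, -0.23]
ft_force: [-5.3, 4.9, 12.2]
grip_width: 0.0082
```

```bash
python3 - <<'E'
from h import *
M=T(); print(M.round(4), ctrl.observe()['grip_width'])
E
```

```text
[[ 0.015   0.2935  0.9558  0.5367]
 [ 0.0018  0.9559 -0.2936 -0.3187]
 [-0.9999  0.0061  0.0138  0.0327]
 [ 0.      0.      0.      1.    ]] 0.008162182863549047
```

>>> {"name": "drive_tool", "arguments": {
  "moves": [
    [-0.012,0,0.0006,0,0,0],
    [-0.012,0,0.002,0,0,0],
    [-0.012,0,0.003,0,0,0],
    [-0.0115,0,0.004,0,0,0],
    [-0.011,0,0.005,0,0,0],
    [-0.0105,0,0.0065,0,0,0]
  ]
}}

```text
time_s: 41.55
tcp_pos: [0.5584, -0.3254, 0.1072]
tool_rot: [0.235, 1.541, -0.232]
ft_force: [6.1, -2.9, -8.5]
grip_width: 0.0076
```

```bash
cat > st.py <<'E'
from h import *
h=np.array([.6527,-.3576]); a=np.radians(-17.6); ux=np.array([np.cos(a),np.sin(a)])
M=T(); u=(M[:2,3]-h)@ux; 
for off in (.010,): w=M[2,3]-off-.022; print('u',u.round(4),'w',w.round(4),'r',np.hypot(u,w).round(4),'phi',np.arctan2(w,-u).round(3),'yaw',np.degrees(np.arctan2(M[1,2],M[0,2])).round(1),'tiltz',M[2,2].round(3))
s=ctrl.observe(); print(s['ft_force'],s['grip_width'])
E
python3 st.py
```

```text
u -0.0996 w 0.0752 r 0.1248 phi 0.647 yaw -17.1 tiltz 0.017
[ 6.06968028 -2.90440655 -8.52505976] 0.007623820779519281
```

>>> {"name": "drive_tool", "arguments": {
  "moves": [
    [-0.008,0,0.008,0,0,0],
    [-0.008,0,0.0085,0,0,0],
    [-0.007,0,0.009,0,0,0],
    [-0.006,0,0.0095,0,0,0]
  ]
}}

```text
time_s: 41.95
tcp_pos: [0.5906, -0.3357, 0.1405]
tool_rot: [0.237, 1.546, -0.231]
ft_force: [1.7, -3.1, -7.3]
grip_width: 0.0073
```

```bash
python3 st.py; python3 look.py w24
```

```text
u -0.0658 w 0.1085 r 0.1269 phi 1.025 yaw -17.1 tiltz 0.011
[ 1.7437019  -3.07365943 -7.25299709] 0.007285726190933639
```

View pics/w24.png

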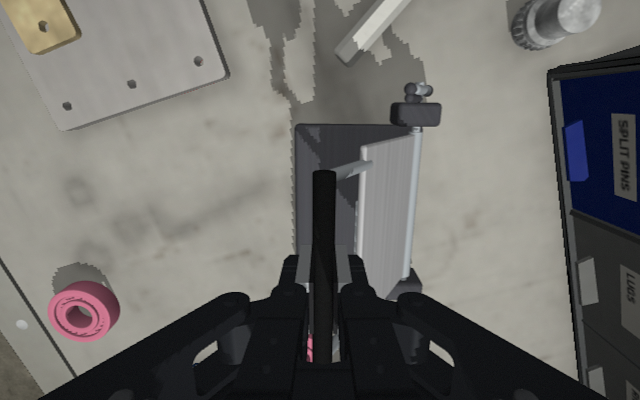

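>>> {"name": "drive_tool", "arguments": {
  "moves": [
    [-0.0055,0,0.0105,0,0,0],
    [-0.0045,0,0.0115,0,0,0],
    [-0.0035,0,0.0115,0,0,0],
    [-0.002,0,0.012,0,0,0],
    [-0.001,0,0.012,0,0,0],
    [0,0,0.01,0,0,0]
  ]
}}

```text
time_s: 42.6
tcp_pos: [0.6547, -0.3563, 0.1621]
tool_rot: [0.238, 1.552, -0.233]
ft_force: [-1.2, -1.5, -3.5]
grip_width: 0.0072
```

```bash
python3 st.py; python3 look.py w25
```

```text
u 0.0015 w 0.1301 r 0.1301 phi 1.583 yaw -17.2 tiltz 0.005
[-1.21396487 -1.49430608 -3.46354089] 0.007169179362706237
```

View pics/w25.png

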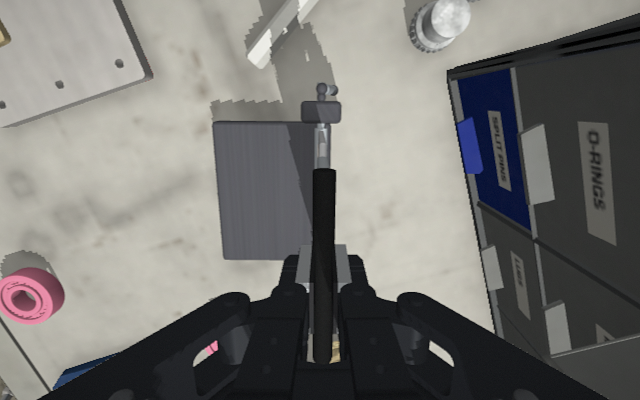

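>>> {"name": "drive_tool", "arguments": {
  "moves": [
    [0,0,0.009,0,0,0],
    [0.001,0,0.003,0,0,0]
  ]
}}

```text
time_s: 42.85
tcp_pos: [0.6667, -0.3601, 0.1617]
tool_rot: [0.237, 1.553, -0.233]
ft_force: [1.3, 0.9, 4.1]
grip_width: 0.0072
```

>>> {"name": "drive_tool", "arguments": {
  "moves": [
    [0,0,0,0,0,0],
    [0,0,0,0,0,0],
    [0,0,0,0,0,0]
  ],
  "claw": 120
}}

```text
time_s: 43.15
tcp_pos: [0.6665, -0.3602, 0.1628]
tool_rot: [0.236, 1.552, -0.233]
ft_force: [-0.3, 1.0, -0.3]
grip_width: 0.0447
```

>>> {"name": "drive_tool", "arguments": {
  "moves": [
    [-0.02,0,0,0,0,0],
    [-0.03,0,0,0,0,0],
    [-0.035,0,0,0,0,0],
    [-0.035,0,0,0,0,0],
    [-0.03,0.0,-0.02,0,0,0],
    [-0.01,0.02,-0.03,0,0,0],
    [0,0.02,-0.03,0,0,0],
    [0,0,0,0,0,0]
  ]
}}

```text
time_s: 43.95
tcp_pos: [0.594, -0.2978, 0.3284]
tool_rot: [0.241, 1.556, -0.235]
ft_force: [0.4, 0.7, -0.3]
grip_width: 0.0453
```

```bash
python3 look.py w26 stand_bar stand_hinge; python3 - <<'E'
from h import *
im,d,c,P=grab('side'); W=cloud(d,c,P); save(im,'s9'); np.savez('pics/s9.npz',im=im,W=W)
E
```

```text
stand_bar 0.8 425 219 [ 0.678 -0.361  0.146]
stand_hinge 0.95 380 191 [ 0.654 -0.354  0.038]
```

View pics/w26.png

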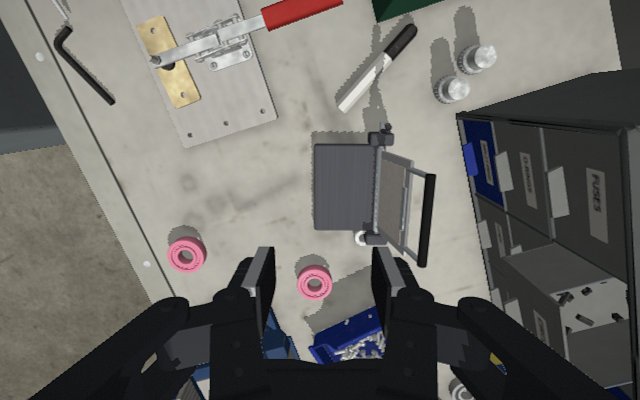

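View pics/s9.png

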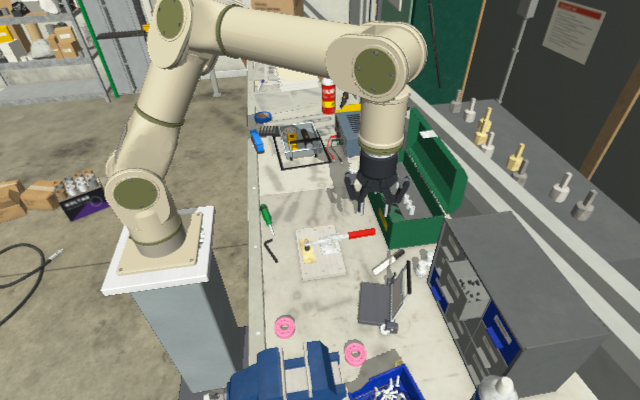

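```bash
python3 - <<'E'
from h import *
im,d,c,P=grab('scene'); save(cv2.resize(im[180:320,80:320],None,fx=3.3,fy=3.3,interpolation=cv2.INTER_CUBIC),'c5')
W=np.load('pics/s9.npz')['W']; x,y,zz=W[...,0],W[...,1],W[...,2]
m=(zz>.12)&(zz<.145)&(x>.4)&(x<.6)&(y>.28)&(y<.36); print(cv2.minAreaRect(np.stack([x[m],y[m]],1).astype(np.float32)))
m=(zz>.10)&(zz<.17)&(x>.6)&(x<.73)&(y>-.43)&(y<-.3); p=W[m]; print(len(p),p.max(0),np.median(p,0))
for j in ('castor_left','castor_right'): print(j,viewer.boxes_of(j,'scene')[:2])
E
```

```text
((0.5058173537254333, 0.3161953091621399), (0.1135437861084938, 0.01590660959482193), 2.0684077739715576)
271 [ 0.69683113 -0.31313077  0.14760563] [ 0.67025106 -0.37253369  0.1391001 ]
castor_left [{'rect': [152.7, 283.5, 166.5, 293.0], 'p': 0.65}]
castor_right []
```

View pics/c5.png

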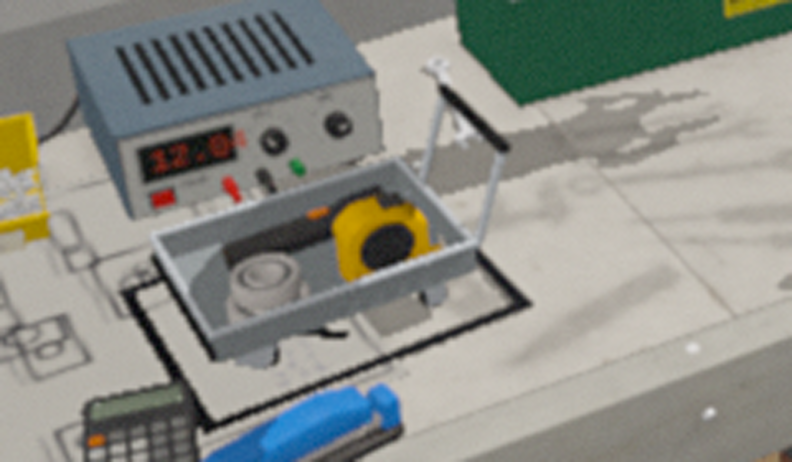

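```bash
python3 - <<'E'
from h import *
from tr import tr
c=viewer.calibration('scene');P=np.array(c['pose'])
for a in (0,.3,-.3,1.57,-1.57,3.14):
    q=tr(.080-.015*np.cos(a),.052-.015*np.sin(a),(.4996,.4643),93.3); print(a,np.round(proj([q[0],q[1],.010],c,P),1))
im,d,_,_=grab('scene'); save(cv2.resize(im[265:305,130:190],None,fx=12,fy=12,interpolation=cv2.INTER_CUBIC),'c6')
E
```

```text
0 [159.5 287. ]
0.3 [158.7 286.1]
-0.3 [159.8 288. ]
1.57 [151.7 285.9]
-1.57 [155.7 292.3]
3.14 [147.8 291.2]
```

View pics/c6.png

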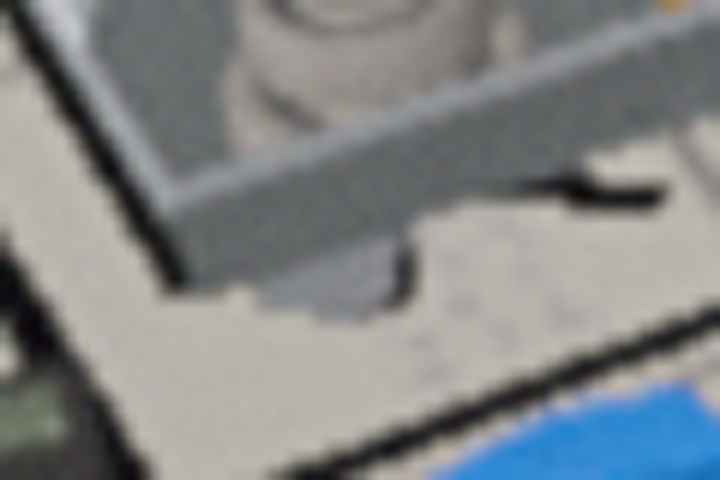

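```bash
python3 -c "
from h import *
print(ctrl.observe()['time_s'],ctrl.observe()['ft_force']); print(ctrl.job_done())"
```

```text
44.35 [1.09738286 0.35667625 0.11474725]
the job is handed in; nothing more can be done
None
```

The caddy is loaded and parked in the bay, and the stand is fully open. I handed the job in at about 44 s, with the robot touching nothing.

- **Loading:** All four parts were there: torch, tape measure, large bearing and small bearing. They are all in the tray, with the small bearing on top of the large one. The pink look-alikes were left alone.
- **Parking:** I gripped the push bar, pushed the caddy about 105 mm straight ahead and steered it in with a gentle S. The last 50 mm or so was straight. The last wrist measurement, taken before I opened the stand, put the tray about 4 mm forward of the bay's centre, with no measurable sideways offset and about 1° off square. That leaves roughly 14 mm or more of margin on every side. A later side-camera reading of the bar was about 4 mm and 1° different, near that camera's limit at that range.
- **Castors:** In the scene camera the left castor's wheel sits behind its pivot, as it should when trailing. The right castor was hidden in every view, so I take it to be trailing only because of the final straight run.
- **Stand:** I opened it after parking. The bar measures about 25 mm past the hinge and 0.14 m up, which is about 1.78 rad. The pictures also show it fully open.

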